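# Set the length stop and hold a glass bar in the corner of the trim saw

## Task

First set the cutting length on the glass saw: slide the length stop along the fence by its black tab until its stop face is in line with the red mark on the scale. Then lay the glass bar with the casting stub flat on the saw's carriage, stub towards the blade side, and press it gently but snugly into the corner, its long side flush against the fence and its clean end against the stop, without pushing the stop off the mark. Finish while still holding the bar pressed against both, ready for the cut, and leave the other things on the bench alone.

Things in the scene. Friction and masses are not known exactly. Their poses are not given: they have to be found in the camera images.
- saw: Grey bench-top wet trim saw, off, fixed. Origin: bench level under its middle; y along the fence, x from the fence towards the blade (away from the robot). Parked aluminium carriage: flat, top 130 mm above the bench, x -170 to -20, y -150 to 150 mm. Blade: 150 mm disc in the plane y = -95, x 0 to 145 mm, 38 mm proud of the carriage, under a clear hood up to 202 mm above the bench.
- fence: Low aluminium rail fixed along the robot's side of the carriage: 300 mm long, 30 mm wide (x -30 to 0), only 14 mm high above the carriage, so a finger can pass over it. Origin: foot of its working face at mid length, on the carriage top; axes as the saw's. The working face looks to +x. A white tick scale runs along its top.
- stop: Length stop, second wall of the corner. Origin: foot of the fence's working face, in the plane of the stop face; axes as the saw's. Its bright steel face looks to -y (blade side): x 0 to 26, 3 to 25 mm above the carriage. Dark foot and saddle reach 46 mm behind it (+y), 25 mm high. It slides only along the fence; a friction brake of about 12 N holds it. Travel: 70 to 190 mm from the blade plane.
- stop_tab (a point): Middle of the upright black finger tab on top of the stop: 16 mm thick along y, 30 mm along x, 34 mm tall (25 to 59 mm above the carriage; this point is at 41.5 mm). It lies 24 mm behind the stop face (+y) and 1 mm in front of the fence's working face.
- mark: Red T-shaped marker clip on the fence's scale: the length to cut. Stem 5 mm wide along y, 10 mm long on the white scale; head 16 mm along y, 12 mm long, overhanging the robot's side of the fence; 2 mm thick. Origin: middle of the stem, 24.5 mm behind the fence's working face, 15 mm above the carriage; axes as the saw's. The stop is set when its face has the same y as this point.
- bar: Cast aqua-green glass bar, 40 mm wide (x), 120 mm long (y), 36 mm high, about 0.44 kg, with a round casting stub 22 mm in diameter and 14 mm long on its -y end. Starts loose on the bench to the left of the saw. Origin: centre of the underside of the 120 mm bar. Its +y end is the clean sawn end.
- bar_end (a point): Centre of the bar's clean sawn end face (+y end), 60 mm from the bar's middle, 18 mm above its underside.
- bar_centre (a point): Middle of the bar, 18 mm above its underside.
- jug: Bystander: round aqua glass jug with a flared neck, 104 mm diameter, 152 mm tall. Origin: centre of its foot.
- trimmed: Bystander: an already trimmed glass bar without stub, 40 x 95 x 36 mm. Origin: centre of the underside.
- coolant: Bystander: white plastic coolant bottle with a blue cap, 64 mm diameter, 170 mm tall. Origin: centre of its foot.
- spanner: Bystander: steel arbor spanner, 160 mm long, lying on the bench. Origin: its underside near the middle.
Mind the look-alikes: they are no part of the job. What is shaped like the bar but blue or orange is not meant.

How it is judged:
By the outcome, as a careful person would: the job done as asked, in the order asked, and still so for the second after the job is handed in, while the arm keeps its last pose, push and grip.
It also fails if it takes over 69 s, if anything falls off the work surface, if the arm or the gripper's body presses on something with over 40 N, if the wrist force passes 120 N, or if a joint passes its speed limit or range.

## Robot

A 6-joint arm with a two-finger parallel gripper is mounted at the origin on the work surface. World frame = base frame: x ahead of the robot, y to its left, z up, the work surface at z = 0. Lengths are in m, angles in rad, forces in N, time in s.
With the tool pointing down it reaches from about 0.425 to 0.95 m from the base axis. Payload 3.5 kg.
Tool frame: the origin (TCP) lies midway between the tips of the shut fingers; the grasp point (between the pads) lies 19 mm behind it; x points along the fingers, y is the direction in which the jaws open and shut, and the axes are right-handed (so a half turn about x gives the same grasp; the last joint's range is limited). The gripper opens to 85 mm and grips with 20 to 120 N. Pads are 22 mm wide; open, the fingers measure 114 mm over their backs; the gripper's body (76 mm by 85 mm) begins 54 mm behind the grasp point. The pads swing forward as they close: fully open they stand 13 mm farther back than shut.
Start: joints at [1.017, 0.286, 1.577, -0, 1.279, -0.15], TCP at [0.265, 0.621, 0.231] pointing down, gripper open.
Joint ranges: [-2.77, 2.77], [-0.9, 2.22], [0.21, 2.48], [-1.53, 4.67], [0.24, 2.81], [-2.84, 2.84]. Speed limits (rad/s): [2.79, 2.79, 3.14, 3.14, 3.14, 3.14].

## Interface

Orientations are given as a rotation vector (axis times angle).
In Python, from bench import sensors, optics, job_done gives the robot as it stands.
- The arm moves only by the tool step_arm, never from a script. Its arguments are lists of equal length, an entry for each row: "fingers": the closure, from 0 (fully open) to 1 (shut); "translation": the shift along the tool's x, y, z in m, a list of three; "angular": the turn, a rotation vector about the tool's x, y, z in rad, a list of three. A call has exactly 10 rows; each row shifts and turns the commanded pose from where the row before left it, along the tool's axes as they then stand; what a row does not reach is not made up. A row lasts 1/10 s, in which the tool goes at most 50 mm and 8.59 degrees, less where a joint would pass 70% of its speed; a pose out of reach is approached as far as the arm can. A call with a gripper value outside its range is refused whole. The fingers move at their own pace and stop on an object; the grip force is fixed at half the most. Time passes only in rows, so rows that do not move let the fingers close, or fill a call up. It gives the time, the measured TCP pose, the force and the opening at its end, in the units of the state.
- sensors.observe(): the state, without advancing time (a new reading comes with each control period).
- optics.camera(name): name is "side" or "top" or "wrist"; returns the picture (480x640x3 uint8, red, green, blue); there is no depth.
- optics.get_calibration(name): a dict with "vfov" (degrees; the focal length in pixels is half the picture's height over the tangent of half this angle, whatever the lens; pixels are square), "cx", "cy" (the principal point, pixels), "eye" and "orientation" of the camera in the world; the wrist camera has in their place "mount" (4x4, takes a point from camera to tool coordinates, whose origin is the TCP and whose axes are the tool frame's). Camera axes: x right, y up, looking along -z (the intrinsics and any distortion apply to the point x, -y, -z); pixel columns grow to the right and rows downward; lengths in m; the calibration is good to about 2 mm. A picture is of the moment at which its call begins: read the wrist's pose just before it. get_calibration takes no time and is no camera call.
- job_done(): hands the job in, once; it reports no verdict.
Trained networks look in the newest picture that a camera, given by its name, has taken for a name from the list of things; names that differ only in an ending like _2 or _b are one class to them, and where a whole thing is asked for, a point or a joint stands for the part that bears it (a point fixed in the world has none). Each returns a list of dicts, best first, with "p" (0 to 1); they miss things now and then, are a little off and sometimes report something else, mostly with a low value. They report only what shows in the picture. A call takes as long as a camera call. They do not tell look-alikes from the thing itself.
- optics.silhouettes(camera, name): "pixels" (480x640 bool, what is visible of it) and "xy" ([column, row] in pixels, amid what is visible of it).
The state is a dict: "time": time; "joint_pos": joint angles; "joint_velocities": joint speeds; "effort": joint torques, N m; "eef_pos": TCP position; "tool_rot": TCP orientation; "contact_force": force on the tool from outside, world axes, zero at the start; "ft_torque": the same for the moment, N m; "opening": finger opening in m.
Only numpy, scipy, OpenCV 4.12 (cv2) and the standard library are available. Lean on these libraries where they do the work, as an engineer would, in place of code of your own. Each camera call takes 0.05 s, during which the arm holds its last target.

## Working session

There is one attempt and no reset: what is moved stays moved. The work goes in short steps, Python scripts to look and compute and a tool call to move; the robot and the scene stay as the last step left them, time stands still between calls to the robot, and variables do not carry over. Pictures are saved under pics/ and viewed, and the job is handed in when it is done.

Besides the shell and the picture viewer there is one more tool, called after "Request:" as name(argument=value, ...), one argument or row to a line, values as JSON. step_arm: Moves the arm, as the interface text tells. Its arguments: {"type":"object","properties":{"fingers":{"type":"array","items":{"type":"number"}},"translation":{"type":"array","items":{"type":"array","items":{"type":"number"}}},"angular":{"type":"array","items":{"type":"array","items":{"type":"number"}}}},"required":["fingers","translation","angular"]}

```bash
ls; mkdir -p pics
cat > s1.py <<'E'
from bench import sensors, optics
import cv2
s=sensors.observe(); print(s)
for c in ["side","top","wrist"]:
    im=optics.camera(c); cv2.imwrite(f"pics/{c}0.png",im[:,:,::-1]); print(c,optics.get_calibration(c))
E
python3 s1.py
```

```text
pics
{'time': 0.0, 'joint_pos': array([ 1.01703118e+00,  2.87195673e-01,  1.57816563e+00,  2.73870880e-05,
        1.27862828e+00, -1.50013219e-01]), 'joint_velocities': array([-0.00065495,  0.00043929,  0.00248212, -0.00014   , -0.00079913,
       -0.00069839]), 'effort': array([-1.26644019e-03, -4.05977762e+01, -2.92624819e+01, -2.32253560e-04,
        5.75813567e-03,  5.87568948e-06]), 'eef_pos': array([0.26481293, 0.62016999, 0.22993334]), 'tool_rot': array([ 0.31498899,  1.54834525, -0.31852925]), 'contact_force': array([ 0.1276767 , -0.20258446,  0.16917291]), 'ft_torque': array([-6.29836020e-02, -9.19093567e-04, -6.22305199e-05]), 'opening': 0.08536911947099787}
side {'vfov': 49.971825540625694, 'cx': 322.49958429088065, 'cy': 236.87865923664552, 'eye': array([-0.07653832, -0.90892085,  0.84813575]), 'orientation': array([ 0.94968386, -0.30018081, -0.53911446])}
top {'vfov': 51.30489390575181, 'cx': 321.09226646359565, 'cy': 246.61047464446858, 'eye': array([ 0.24669455, -0.01750607,  1.49632778]), 'orientation': array([ 0.15340219, -0.14766306, -1.53909806])}
wrist {'vfov': 68.63623855986916, 'cx': 320.462202732983, 'cy': 235.22954977826413, 'mount': array([[-1.03506920e-03,  2.67110118e-01, -9.63665457e-01,
        -1.42431085e-01],
       [ 9.99998630e-01,  1.52132588e-03, -6.52411313e-04,
         2.72330239e-04],
       [ 1.29178353e-03, -9.63664812e-01, -2.67111327e-01,
        -6.80190534e-02],
       [ 0.00000000e+00,  0.00000000e+00,  0.00000000e+00,
         1.00000000e+00]])}
```

View pics/side0.png

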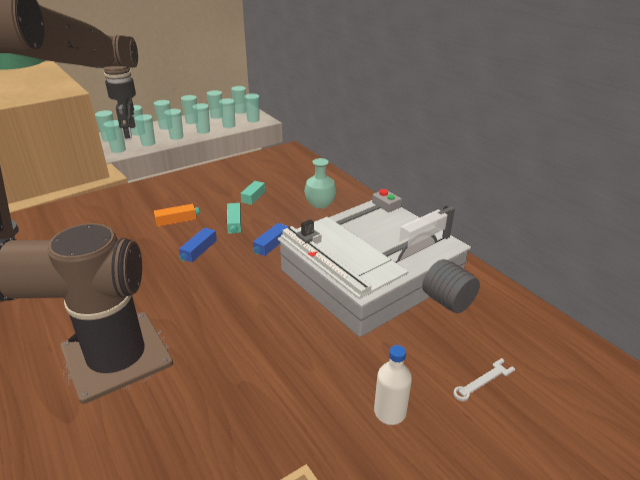

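View pics/top0.png

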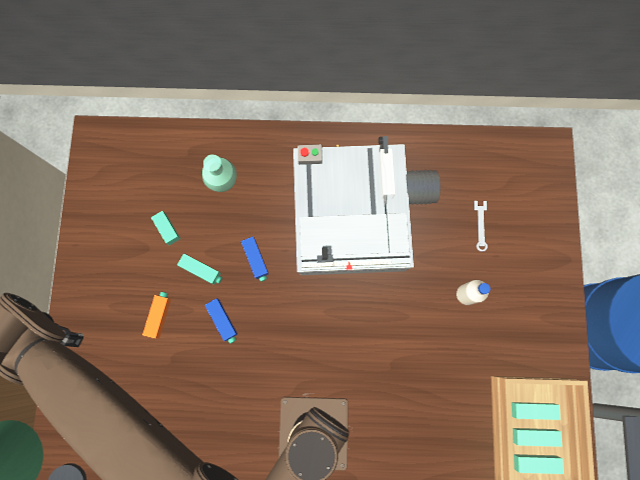

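View pics/wrist0.png

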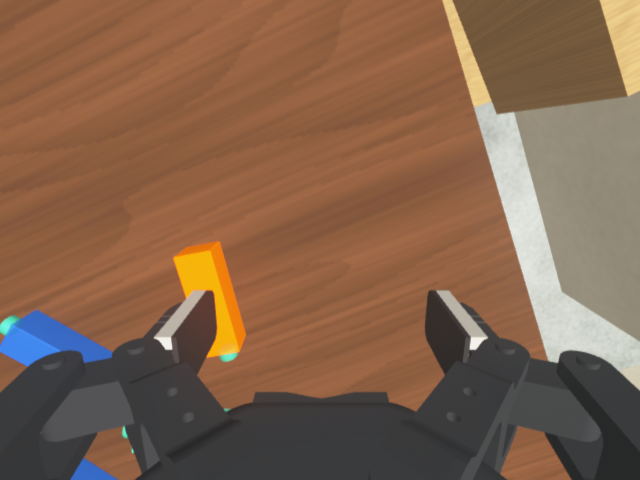

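The top view shows these candidates for the bar:
- Aqua with stub at (199,268), stub end (217,279). This one fits the description.
- Aqua without stub at (164,227), which is the trimmed bar.
- Blue at (255,258) and (220,320).
- Orange at (155,315).
- Tray bars at (540,411–465).

Next I'll crop close on my choice and on the stop and mark.

```bash
cat > h.py <<'E'
from bench import sensors, optics
import numpy as np, cv2
from scipy.spatial.transform import Rotation as R
def campose(cam, s=None):
    c=optics.get_calibration(cam)
    if cam=="wrist":
        T=np.eye(4); T[:3,:3]=R.from_rotvec(s["tool_rot"]).as_matrix(); T[:3,3]=s["eef_pos"]
        W=T@c["mount"]; return c,W[:3,3],W[:3,:3]
    return c,np.array(c["eye"]),R.from_rotvec(c["orientation"]).as_matrix()
def ray(cam,uv,s=None):
    c,e,M=campose(cam,s); f=240/np.tan(np.radians(c["vfov"])/2)
    uv=np.asarray(uv,float)
    d=np.array([(uv[0]-c["cx"])/f,-(uv[1]-c["cy"])/f,-1.]); return e,M@d
def onz(cam,uv,z,s=None):
    e,d=ray(cam,uv,s); return e+d*(z-e[2])/d[2]
def proj(cam,P,s=None):
    c,e,M=campose(cam,s); f=240/np.tan(np.radians(c["vfov"])/2)
    p=(np.atleast_2d(P)-e)@M; return np.c_[c["cx"]+f*p[:,0]/-p[:,2], c["cy"]-f*p[:,1]/-p[:,2]]
def sil(cam,name):
    r=optics.silhouettes(cam,name); return r
def save(im,n,box=None,k=1):
    if box: im=im[box[1]:box[3],box[0]:box[2]]
    im=cv2.resize(im,None,fx=k,fy=k,interpolation=cv2.INTER_CUBIC); cv2.imwrite(f"pics/{n}.png",im[:,:,::-1])
E
python3 - <<'E'
from h import *
im=cv2.imread("pics/top0.png")[:,:,::-1]
save(im,"t_bar",(130,200,290,350),5); save(im,"t_stop",(280,190,430,290),5)
for n in ["bar","mark","stop_tab","stop","fence","saw"]:
    for r in sil("top",n)[:4]:
        ys,xs=np.nonzero(r["pixels"]); 
        print(n,round(r["p"],2),np.round(r["xy"],1),len(xs),(xs.min(),xs.max(),ys.min(),ys.max()))
        if n in("bar",):
            q=cv2.minAreaRect(np.c_[xs,ys].astype(np.float32)); print(q)
E
```

```text
bar 0.87 [221.9 318.9] 693 (np.int64(206), np.int64(237), np.int64(298), np.int64(342))
((222.2850341796875, 321.01824951171875), (46.30801010131836, 16.078561782836914), 61.189208984375)
bar 0.84 [198.9 268.9] 566 (np.int64(178), np.int64(221), np.int64(254), np.int64(282))
((200.29998779296875, 268.9000244140625), (45.16857147216797, 12.969194412231445), 26.56505012512207)
bar 0.75 [154.1 315.7] 764 (np.int64(144), np.int64(170), np.int64(292), np.int64(337))
((157.49053955078125, 314.28302001953125), (18.131591796875, 46.97731018066406), 15.945395469665527)
bar 0.65 [254.5 257.7] 546 (np.int64(243), np.int64(267), np.int64(238), np.int64(279))
((255.83529663085938, 258.85882568359375), (43.46238708496094, 13.679008483886719), 67.16634368896484)
stop_tab 0.59 [327.3 254.9] 210 (np.int64(316), np.int64(333), np.int64(245), np.int64(262))
stop 0.59 [326.5 255. ] 226 (np.int64(317), np.int64(333), np.int64(245), np.int64(262))
fence 0.77 [353.1 260.4] 1357 (np.int64(301), np.int64(410), np.int64(245), np.int64(267))
fence 0.7 [327.4 255.9] 219 (np.int64(318), np.int64(333), np.int64(245), np.int64(262))
saw 0.88 [356.2 196.5] 14411 (np.int64(293), np.int64(441), np.int64(136), np.int64(275))
```

View pics/t_bar.png

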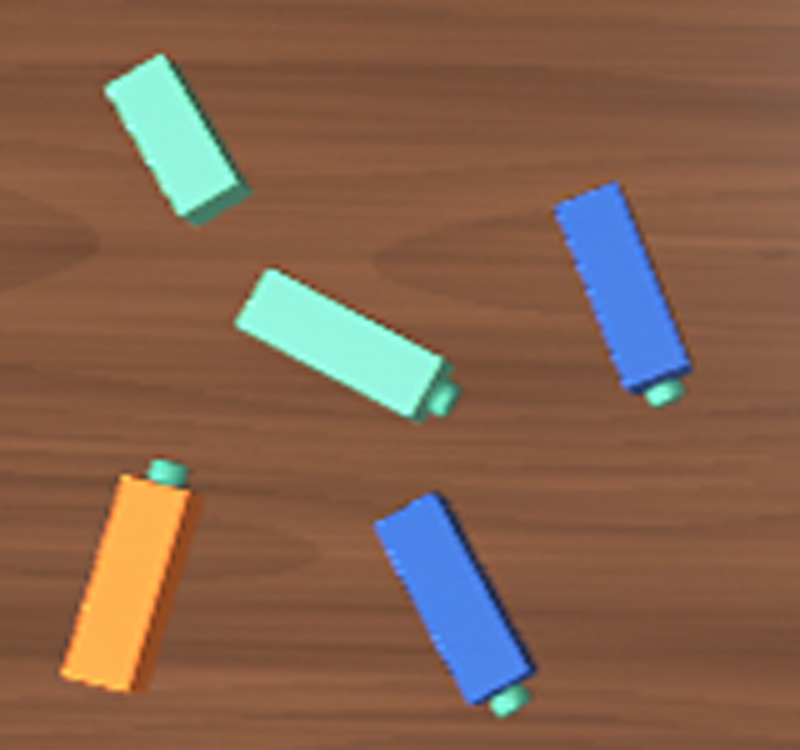

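View pics/t_stop.png

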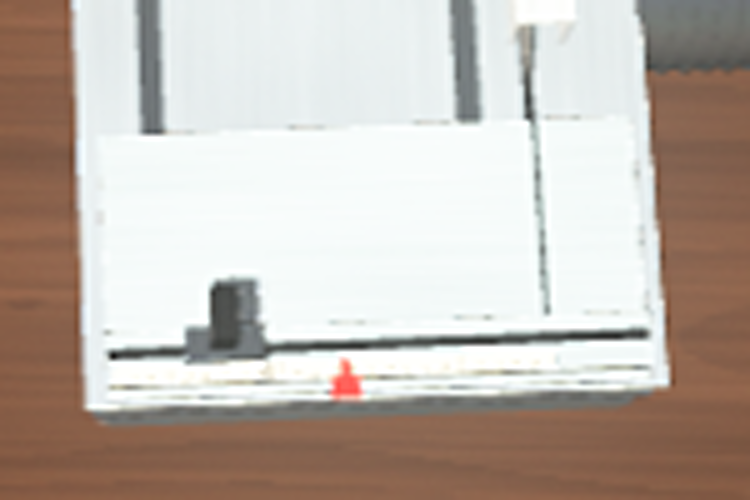

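Run:
```python
from h import *
cr=lambda p,o:(np.array(p)+0.5)/5-0.5+np.array(o)
B={}
for p in [(268,268),(236,325),(415,420),(445,358)]:
    B[p]=onz("top",cr(p,(130,200)),0.036); print("bar",np.round(B[p],4))
b=list(B.values()); print("c",np.mean(b,0),[np.linalg.norm(b[i]-b[(i+1)%4]) for i in range(4)])
v=(b[0]+b[1]-b[2]-b[3]); print("bar +y dir yaw",np.degrees(np.arctan2(v[1],v[0])))
v=(b[0]+b[3]-b[1]-b[2]); print("bar +x dir yaw",np.degrees(np.arctan2(v[1],v[0])))
o=(280,190)
for n,p,z in [("carr far L",(97,137),.13),("carr far R",(632,118),.13),("carr R near slit",(548,315),.13),("mark stem tip",(345,360),.146),("mark base",(346,398),.146),("darkline L",(110,355),.144),("dark R",(648,333),.144),("stop tab top L far",(212,282),.189),("stopfoot nearR",(265,357),.155),("stopfoot nearL",(187,360),.155)]:
    print(n,np.round(onz("top",cr(p,o),z),4))
```

```text
bar [0.5003 0.4006 0.036 ]
bar [0.4656 0.4168 0.036 ]
bar [0.4121 0.3071 0.036 ]
bar [0.4492 0.2919 0.036 ]
c [0.45683237 0.35411418 0.036     ] [np.float64(0.038297825343047195), np.float64(0.12207562121599225), np.float64(0.040134066221055545), np.float64(0.12010364109429643)]
bar +y dir yaw 64.39925891482505
bar +x dir yaw -23.60631637105203
carr far L [0.5961 0.0556 0.13  ]
carr far R [ 0.6151 -0.2458  0.13  ]
carr R near slit [ 0.5008 -0.1985  0.13  ]
mark stem tip [ 0.4699 -0.0854  0.146 ]
mark base [ 0.4489 -0.0863  0.146 ]
darkline L [0.4696 0.0434 0.144 ]
dark R [ 0.4896 -0.2516  0.144 ]
stop tab top L far [ 0.503  -0.0116  0.189 ]
stopfoot nearR [ 0.4689 -0.0414  0.155 ]
stopfoot nearL [0.4661 0.001  0.155 ]
```

```bash
cat >> h.py <<'E'
def tool(s=None):
    s=s or sensors.observe(); M=R.from_rotvec(s["tool_rot"]).as_matrix()
    return s,M
def status():
    s,M=tool(); th=np.degrees(np.arctan2(M[1,1],M[0,1]))
    print("t",round(s["time"],2),"tcp",np.round(s["eef_pos"],4),"yaw(jaw)",round(th,2),"tilt x",np.round(M[:,0],4),"q",np.round(s["joint_pos"],3),"F",np.round(s["contact_force"],2),"open",round(s["opening"],4))
    return s,M,th
def go(target,th_t=None):
    """total shift in current tool axes and turn about tool x to get tool down with jaw yaw th_t(deg) at target"""
    s,M,th=status()
    d=M.T@(np.array(target)-s["eef_pos"]); print("shift in tool axes now",np.round(d,4))
    if th_t is not None:
        a=np.radians(th_t); Mt=np.c_[[0,0,-1],[np.cos(a),np.sin(a),0],[np.sin(a),-np.cos(a),0]]
        print("turn rotvec(tool)",np.round(R.from_matrix(M.T@Mt).as_rotvec(),4)," shift in new axes",np.round(Mt.T@(np.array(target)-s["eef_pos"]),4))
E
python3 - <<'E'
from h import *
go([.47,-.06,.35],93.7)
go([.47,-.06,.35],-86.3)
E
```

```text
t 0.45 tcp [0.2652 0.6207 0.2312] yaw(jaw) 66.86 tilt x [-0.e+00 -1.e-04 -1.e+00] q [ 1.017  0.286  1.577 -0.     1.279 -0.15 ] F [ 0.05  0.42 -1.  ] open 0.0854
shift in tool axes now [-0.1187 -0.5455  0.4558]
turn rotvec(tool) [-4.684e-01 -0.000e+00  1.000e-04]  shift in new axes [-0.1188 -0.6925  0.1605]
t 0.45 tcp [0.2652 0.6207 0.2312] yaw(jaw) 66.86 tilt x [-0.e+00 -1.e-04 -1.e+00] q [ 1.017  0.286  1.577 -0.     1.279 -0.15 ] F [ 0.05  0.42 -1.  ] open 0.0854
shift in tool axes now [-0.1187 -0.5455  0.4558]
turn rotvec(tool) [2.6732e+00 2.0000e-04 0.0000e+00]  shift in new axes [-0.1188  0.6925 -0.1605]
```

Request:
step_arm(
  fingers=[0,0,0,0,0,0,0,0,0,0],
  translation=[
    [-0.01,0,0],
    [-0.01,0,0],
    [-0.01,0,0],
    [-0.01,0,0],
    [0,-0.0415,0.022],
    [0,-0.0415,0.022],
    [0,-0.0415,0.022],
    [0,-0.0415,0.022],
    [0,-0.0415,0.022],
    [0,-0.0415,0.022],
  ],
  angular=[
    [-0.117,0,0],
    [-0.117,0,0],
    [-0.117,0,0],
    [-0.117,0,0],
    [0,0,0],
    [0,0,0],
    [0,0,0],
    [0,0,0],
    [0,0,0],
    [0,0,0],
  ],
)

```text
time: 1.45
eef_pos: [0.4136, 0.379, 0.2716]
tool_rot: [-0.05, 1.569, 0.051]
contact_force: [0.5, 0.7, -0.8]
opening: 0.0856
```

Request:
step_arm(
  fingers=[0,0,0,0,0,0,0,0,0,0],
  translation=[
    [0,-0.0415,0.022],
    [0,-0.0415,0.022],
    [0,-0.045,-0.0055],
    [0,-0.045,-0.0055],
    [0,-0.045,-0.0055],
    [0,-0.045,-0.0055],
    [0,-0.045,-0.0055],
    [0,-0.045,-0.0055],
    [0,-0.045,-0.0055],
    [0,-0.045,-0.0055],
  ],
  angular=[
    [0,0,0],
    [0,0,0],
    [0,0,0],
    [0,0,0],
    [0,0,0],
    [0,0,0],
    [0,0,0],
    [0,0,0],
    [0,0,0],
    [0,0,0],
  ],
)

```text
time: 2.45
eef_pos: [0.4409, -0.0631, 0.2718]
tool_rot: [-0.051, 1.569, 0.05]
contact_force: [0.5, 0.2, -0.7]
opening: 0.0852
```

Run:
```python
from h import *
s,M,th=status()
im=optics.camera("wrist"); save(im,"w1")
import pickle; pickle.dump((s,im),open("w1.pkl","wb"))
for n in ["mark","stop","stop_tab","fence"]:
    for r in sil("wrist",n)[:2]:
        ys,xs=np.nonzero(r["pixels"]); print(n,round(r["p"],2),np.round(r["xy"],1),len(xs),(xs.min(),xs.max(),ys.min(),ys.max()))
```

```text
t 2.45 tcp [ 0.4409 -0.0631  0.2718] yaw(jaw) 93.68 tilt x [ 1.4e-03 -5.0e-04 -1.0e+00] q [-0.371 -0.276  2.067  0.     1.349 -2.006] F [ 0.46  0.17 -0.71] open 0.0852
mark 0.78 [290.8 243.9] 411 (np.int64(280), np.int64(301), np.int64(234), np.int64(261))
stop 0.91 [374.4 291.7] 3100 (np.int64(341), np.int64(402), np.int64(261), np.int64(326))
stop_tab 0.97 [371.9 289.8] 3188 (np.int64(342), np.int64(401), np.int64(251), np.int64(326))
stop_tab 0.53 [291.2 264.4] 15931 (np.int64(83), np.int64(453), np.int64(243), np.int64(326))
fence 0.72 [294.5 264.6] 15999 (np.int64(83), np.int64(453), np.int64(243), np.int64(326))
```

View pics/w1.png

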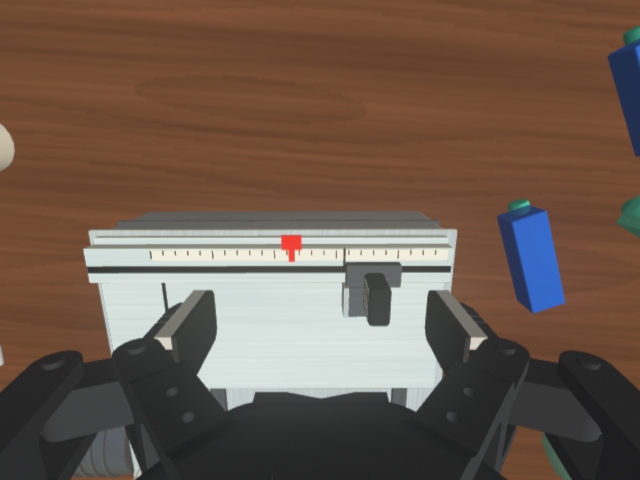

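Run:
```python
from h import *
import pickle; s,im=pickle.load(open("w1.pkl","rb"))
save(im,"w1c",(260,220,420,335),5)
```

```text
(no output)
```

View pics/w1c.png

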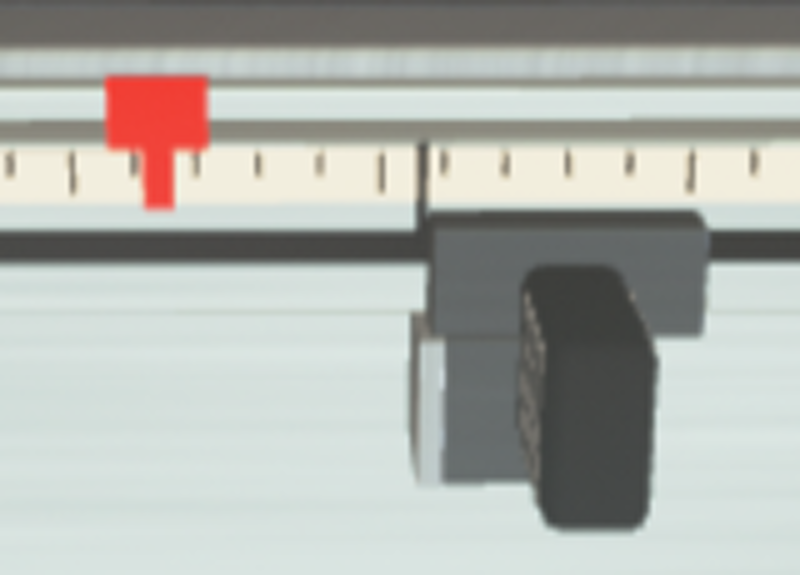

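Run:
```python
from h import *
import pickle; s,im=pickle.load(open("w1.pkl","rb"))
c=lambda p:(np.array(p)+.5)/5-.5+np.array((260,220))
P=lambda p,z:onz("wrist",c(p),z,s)
t=np.radians(3.7); ex=np.array([np.cos(t),np.sin(t),0]); ey=np.array([-np.sin(t),np.cos(t),0])
m=P((158,180),.146)
for n,p,z in [("mark stem",(158,180),.146),("mark headL",(106,112),.146),("headR",(208,112),.146),("pointer",(423,180),.144),("face top near",(418,335),.155),("face top far",(420,486),.155),("face bottom",(411,470),.133),("plate back top",(446,410),.155),("fence face foot @L",(20,312),.13),("fence face foot @R",(380,312),.13),("tab top fl",(545,525),.189),("tab top fr",(645,525),.189),("tab bot l",(530,270),.155),("carr? tick1",(72,165),.144),("tick11",(691,165),.144)]:
    q=P(p,z); print(n,np.round(q,4),"dx,dy from mark",np.round([(q-m)@ex,(q-m)@ey],4))
# yaw from dark groove line in full image
print(onz("wrist",(88,268.5),.144,s),onz("wrist",(448,268.5),.144,s))
# scale strip upper edge: fit
row=[]
g=im[:,:,:].astype(int).sum(2)
for u in list(range(110,330,10))+list(range(410,440,10)):
    col=g[258:280,u]; w=np.clip(400-col,0,None); row.append((u,(w*np.arange(258,280)).sum()/max(w.sum(),1)))
row=np.array(row); k=np.polyfit(row[:,0],row[:,1],1); print("groove line",k,np.abs(np.polyval(k,row[:,0])-row[:,1]).max())
a=onz("wrist",(100,np.polyval(k,100)),.135,s);b=onz("wrist",(440,np.polyval(k,440)),.135,s); print("yaw",np.degrees(np.arctan2(-(b-a)[0],(b-a)[1])))
```

```text
mark stem [ 0.4661 -0.0846  0.146 ] dx,dy from mark [0. 0.]
mark headL [ 0.4552 -0.0933  0.146 ] dx,dy from mark [-0.0114 -0.008 ]
headR [ 0.4542 -0.0771  0.146 ] dx,dy from mark [-0.0114  0.0082]
pointer [ 0.4641 -0.0419  0.144 ] dx,dy from mark [0.0008 0.0428]
face top near [ 0.4865 -0.0416  0.155 ] dx,dy from mark [0.0231 0.0417]
face top far [ 0.5131 -0.0391  0.155 ] dx,dy from mark [0.0498 0.0424]
face bottom [ 0.522  -0.0386  0.133 ] dx,dy from mark [0.0587 0.0424]
plate back top [ 0.4993 -0.036   0.155 ] dx,dy from mark [0.0362 0.0464]
fence face foot @L [ 0.4974 -0.1087  0.13  ] dx,dy from mark [ 0.0297 -0.026 ]
fence face foot @R [ 0.4935 -0.0461  0.13  ] dx,dy from mark [0.0298 0.0367]
tab top fl [ 0.4998 -0.0244  0.189 ] dx,dy from mark [0.0375 0.0579]
tab top fr [ 0.4989 -0.0101  0.189 ] dx,dy from mark [0.0375 0.0722]
tab bot l [ 0.4743 -0.0248  0.155 ] dx,dy from mark [0.012  0.0592]
carr? tick1 [ 0.4651 -0.0987  0.144 ] dx,dy from mark [-0.0019 -0.014 ]
tick11 [0.4588 0.0012 0.144 ] dx,dy from mark [-0.0017  0.0861]
[ 0.48839313 -0.25040895  0.144     ] [0.46988496 0.04394875 0.144     ]
groove line [-2.73369018e-03  2.69658975e+02] 0.7230750447151308
yaw 3.7648655923050756
```

Run:
```python
from h import *
go([.4872,-.0167,.162],93.75)
```

```text
t 2.7 tcp [ 0.4413 -0.0611  0.2714] yaw(jaw) 93.64 tilt x [ 2.e-04  5.e-04 -1.e+00] q [-3.660e-01 -2.740e-01  2.067e+00  1.000e-03  1.349e+00 -2.001e+00] F [0.64 0.62 0.33] open 0.0853
shift in tool axes now [0.1094 0.0414 0.0486]
turn rotvec(tool) [-0.002   0.0002 -0.0005]  shift in new axes [0.1094 0.0413 0.0487]
```

Request:
step_arm(
  fingers=[0,0,0,0,0,0,0,0,0,0],
  translation=[
    [0,0.0138,0.0162],
    [0,0.0138,0.0162],
    [0,0.0138,0.0162],
    [0.016,0,0],
    [0.016,0,0],
    [0.016,0,0],
    [0.016,0,0],
    [0.015,0,0],
    [0.015,0,0],
    [0.0154,0,0],
  ],
  angular=[
    [-0.002,0,0],
    [0,0,0],
    [0,0,0],
    [0,0,0],
    [0,0,0],
    [0,0,0],
    [0,0,0],
    [0,0,0],
    [0,0,0],
    [0,0,0],
  ],
)

```text
time: 3.7
eef_pos: [0.4871, -0.0147, 0.1614]
tool_rot: [-0.055, 1.57, 0.055]
contact_force: [0.6, -0.0, 1.2]
opening: 0.0851
```

Run:
```python
from h import *
s,M,th=status()
im=optics.camera("wrist"); save(im,"w2")
```

```text
t 3.7 tcp [ 0.4871 -0.0147  0.1614] yaw(jaw) 93.99 tilt x [ 2.e-04  3.e-04 -1.e+00] q [-0.239 -0.062  2.091  0.     1.112 -1.88 ] F [ 0.59 -0.04  1.17] open 0.0851
```

View pics/w2.png

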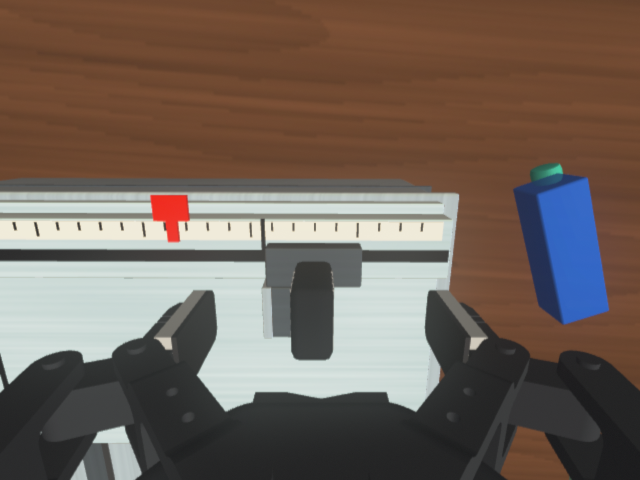

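The tab at (313,310) stands midway between the fingers, whose inner edges are at columns 213 and 426. The red mark is at (173,220). I'll shift 2 mm and close.

Request:
step_arm(
  fingers=[0,0.6,0.7,0.8,0.9,1,1,1,1,1],
  translation=[
    [0,-0.002,0],
    [0,0,0],
    [0,0,0],
    [0,0,0],
    [0,0,0],
    [0,0,0],
    [0,0,0],
    [0,0,0],
    [0,0,0],
    [0,0,0],
  ],
  angular=[
    [0,0,0],
    [0,0,0],
    [0,0,0],
    [0,0,0],
    [0,0,0],
    [0,0,0],
    [0,0,0],
    [0,0,0],
    [0,0,0],
    [0,0,0],
  ],
)

```text
time: 4.75
eef_pos: [0.4874, -0.0186, 0.1625]
tool_rot: [-0.051, 1.57, 0.052]
contact_force: [-1.5, 3.8, 6.3]
opening: 0.0145
```

```bash
cat > meas.py <<'E'
from h import *
import sys
s,M,th=status()
im=optics.camera("wrist"); n=sys.argv[1]; save(im,n)
import pickle; pickle.dump((s,im),open(n+".pkl","wb"))
box=eval(sys.argv[2]) if len(sys.argv)>2 else None
if box: save(im,n+"c",box,5)
E
python3 meas.py w3 "(170,190,330,310)"
```

```text
t 4.75 tcp [ 0.4874 -0.0186  0.1625] yaw(jaw) 93.79 tilt x [ 4.e-04  7.e-04 -1.e+00] q [-2.470e-01 -6.300e-02  2.090e+00  1.000e-03  1.115e+00 -1.884e+00] F [-1.51  3.84  6.34] open 0.0145
```

View pics/w3.png

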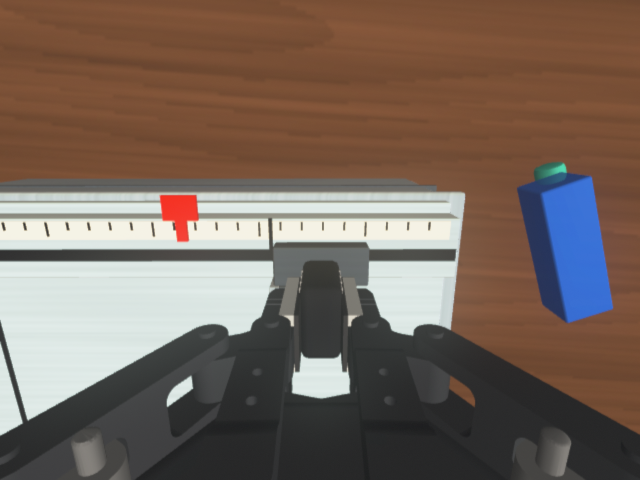

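View pics/w3c.png

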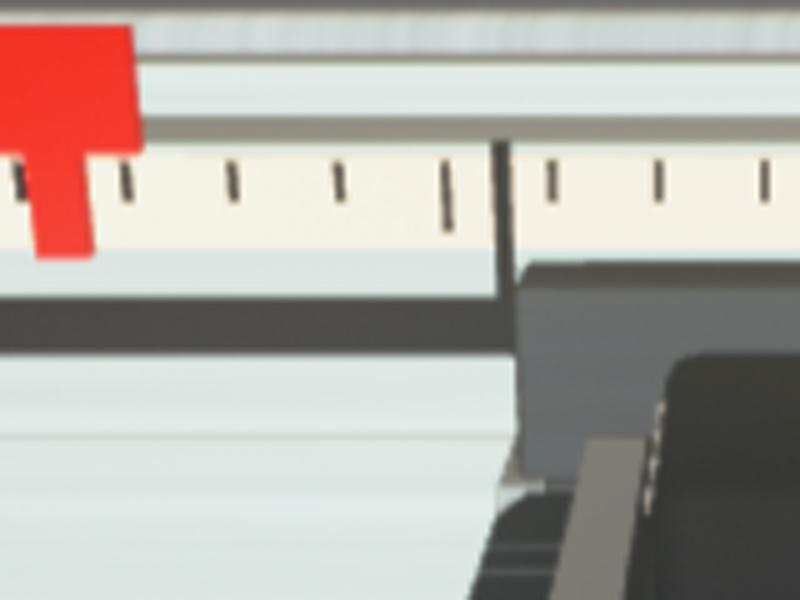

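```bash
cat >> h.py <<'E'
YAW=3.75
t=np.radians(YAW); EX=np.array([np.cos(t),np.sin(t),0]); EY=np.array([-np.sin(t),np.cos(t),0])
def cropP(p,z,s,o,k=5): return onz("wrist",(np.array(p)+.5)/k-.5+np.array(o),z,s)
E
python3 - <<'E'
from h import *
import pickle; s,im=pickle.load(open("w3.pkl","rb")); o=(170,190)
m=cropP((61,205),.146,s,o)
for p,z in [((503,200),.144),((499,480),.155),((501,148),.144),((505,148),.155),((508,290),.144)]:
    q=cropP(p,z,s,o); print(p,np.round(q,4),np.round([(q-m)@EX,(q-m)@EY],4))
print(m)
for p in [(340,180),(447,180),(552,180),(658,180)]:
    q=cropP(p,.144,s,o); print((q-m)@EY)
E
```

```text
(503, 200) [ 0.463  -0.0435  0.144 ] [0.0001 0.041 ]
(499, 480) [ 0.4868 -0.0417  0.155 ] [0.0239 0.0412]
(501, 148) [ 0.458  -0.0438  0.144 ] [-0.005  0.041]
(505, 148) [ 0.4554 -0.042   0.155 ] [-0.0075  0.043 ]
(508, 290) [ 0.4719 -0.0428  0.144 ] [0.009  0.0411]
[ 0.46563374 -0.08442171  0.146     ]
0.02572783642589405
0.035810838161294475
0.04570749233227067
0.05570053088881871
```

Request:
step_arm(
  fingers=[1,1,1,1,1,1,1,1,1,1],
  translation=[
    [0,-0.005,0],
    [0,-0.005,0],
    [0,-0.005,0],
    [0,-0.005,0],
    [0,-0.005,0],
    [0,-0.005,0],
    [0,-0.005,0],
    [0,-0.004,0],
    [0,0,0],
    [0,0,0],
  ],
  angular=[
    [0,0,0],
    [0,0,0],
    [0,0,0],
    [0,0,0],
    [0,0,0],
    [0,0,0],
    [0,0,0],
    [0,0,0],
    [0,0,0],
    [0,0,0],
  ],
)

```text
time: 5.8
eef_pos: [0.4899, -0.0557, 0.1626]
tool_rot: [-0.048, 1.57, 0.055]
contact_force: [-1.5, 10.5, 7.5]
opening: 0.0148
```

```bash
python3 meas.py w4 "(200,190,360,310)"
```

```text
t 5.8 tcp [ 0.4899 -0.0557  0.1626] yaw(jaw) 93.77 tilt x [ 1.0e-04  4.8e-03 -1.0e+00] q [-0.322 -0.05   2.077  0.005  1.116 -1.961] F [-1.5  10.53  7.45] open 0.0148
```

View pics/w4c.png

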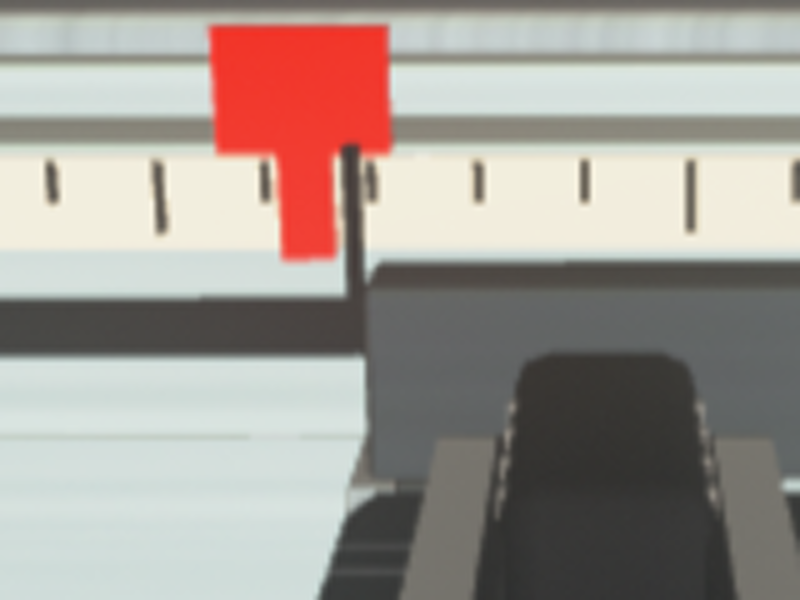

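Run:
```python
from h import *
import pickle; s,im=pickle.load(open("w4.pkl","rb")); o=(200,190)
m=cropP((307,205),.146,s,o); print(m)
for p,z in [((352,205),.144),((352,205),.147),((352,205),.150),((349,485),.155),((357,290),.147)]:
    q=cropP(p,z,s,o); print(p,z,np.round(q,4),np.round([(q-m)@EX,(q-m)@EY],4))
for p,pt in [(309,.005),]: pass
```

```text
[ 0.4657305  -0.08459035  0.146     ]
(352, 205) 0.144 [ 0.466  -0.0806  0.144 ] [0.0005 0.0039]
(352, 205) 0.147 [ 0.4652 -0.0803  0.147 ] [-0.0003  0.0043]
(352, 205) 0.15 [ 0.4644 -0.0799  0.15  ] [-0.001   0.0048]
(349, 485) 0.155 [ 0.4897 -0.0788  0.155 ] [0.0243 0.0042]
(357, 290) 0.147 [ 0.4734 -0.0796  0.147 ] [0.008  0.0045]
```

Request:
step_arm(
  fingers=[1,1,1,1,1,1,1,1,1,1],
  translation=[
    [0,-0.001,0],
    [0,-0.001,0],
    [0,-0.001,0],
    [0,-0.0011,0],
    [0,0,0],
    [0,0,0],
    [0,0,0],
    [0,0,0],
    [0,0,0],
    [0,0,0],
  ],
  angular=[
    [0,0,0],
    [0,0,0],
    [0,0,0],
    [0,0,0],
    [0,0,0],
    [0,0,0],
    [0,0,0],
    [0,0,0],
    [0,0,0],
    [0,0,0],
  ],
)

```text
time: 6.85
eef_pos: [0.4901, -0.0593, 0.1626]
tool_rot: [-0.047, 1.57, 0.056]
contact_force: [-1.0, 11.7, 6.1]
opening: 0.0149
```

```bash
python3 meas.py w5 "(200,190,360,310)"
```

```text
t 6.85 tcp [ 0.4901 -0.0593  0.1626] yaw(jaw) 93.77 tilt x [-1.0e-04  5.9e-03 -1.0e+00] q [-0.329 -0.048  2.076  0.006  1.116 -1.968] F [-1.   11.74  6.1 ] open 0.0149
```

View pics/w5c.png

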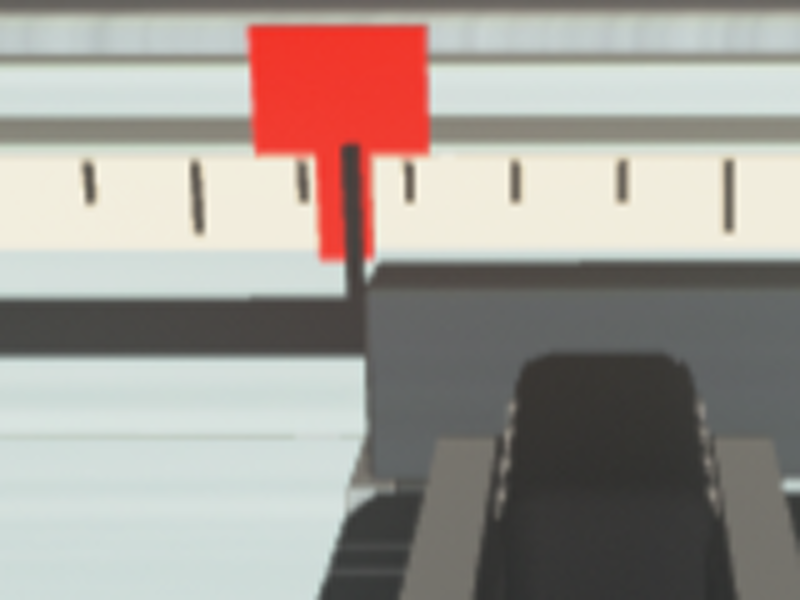

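Request:
step_arm(
  fingers=[1,1,1,1,1,1,1,1,1,1],
  translation=[
    [0,-0.0004,0],
    [0,-0.0004,0],
    [0,0,0],
    [0,0,0],
    [0,0,0],
    [0,0,0],
    [0,0,0],
    [0,0,0],
    [0,0,0],
    [0,0,0],
  ],
  angular=[
    [0,0,0],
    [0,0,0],
    [0,0,0],
    [0,0,0],
    [0,0,0],
    [0,0,0],
    [0,0,0],
    [0,0,0],
    [0,0,0],
    [0,0,0],
  ],
)

```text
time: 7.9
eef_pos: [0.4902, -0.06, 0.1626]
tool_rot: [-0.047, 1.57, 0.056]
contact_force: [-1.1, 12.3, 8.4]
opening: 0.0151
```

```bash
python3 meas.py w6 "(200,190,360,310)"
```

```text
t 7.9 tcp [ 0.4902 -0.06    0.1626] yaw(jaw) 93.77 tilt x [-1.0e-04  6.1e-03 -1.0e+00] q [-0.33  -0.048  2.075  0.006  1.116 -1.97 ] F [-1.06 12.25  8.36] open 0.0151
```

View pics/w6c.png

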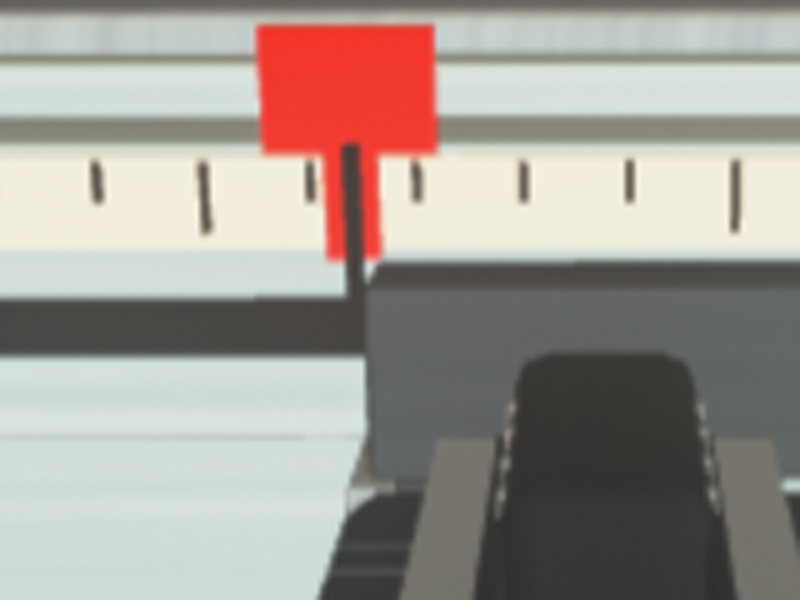

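Request:
step_arm(
  fingers=[1,1,1,1,1,0.8,0.6,0.3,0,0],
  translation=[
    [0,0.0006,0],
    [0,0.0006,0],
    [0,0.0005,0],
    [0,0,0],
    [0,0,0],
    [0,0,0],
    [0,0,0],
    [0,0,0],
    [0,0,0],
    [0,0,0],
  ],
  angular=[
    [0,0,0],
    [0,0,0],
    [0,0,0],
    [0,0,0],
    [0,0,0],
    [0,0,0],
    [0,0,0],
    [0,0,0],
    [0,0,0],
    [0,0,0],
  ],
)

```text
time: 8.95
eef_pos: [0.4899, -0.0613, 0.1616]
tool_rot: [-0.052, 1.571, 0.052]
contact_force: [-0.2, 0.8, -0.7]
opening: 0.0742
```

Request:
step_arm(
  fingers=[0,0,0,0,0,0,0,0,0,0],
  translation=[
    [0,0,0],
    [0,0,0],
    [-0.01,0,0],
    [-0.02,0,0],
    [-0.02,0,0],
    [-0.02,0,-0.01],
    [0,0,-0.02],
    [0,0,-0.01],
    [0,0,0],
    [0,0,0],
  ],
  angular=[
    [0,0,0],
    [0,0,0],
    [0,0,0],
    [0,0,0],
    [0,0,0],
    [0,0,0],
    [0,0,0],
    [0,0,0],
    [0,0,0],
    [0,0,0],
  ],
)

```text
time: 9.95
eef_pos: [0.4501, -0.0636, 0.2318]
tool_rot: [-0.052, 1.57, 0.052]
contact_force: [-0.0, -0.3, -0.3]
opening: 0.0853
```

```bash
python3 meas.py w7 "(250,200,410,320)"
```

```text
t 9.95 tcp [ 0.4501 -0.0636  0.2318] yaw(jaw) 93.77 tilt x [ 2.e-04  1.e-04 -1.e+00] q [-0.364 -0.22   2.096  0.     1.266 -2.001] F [-0.03 -0.26 -0.34] open 0.0853
```

View pics/w7.png

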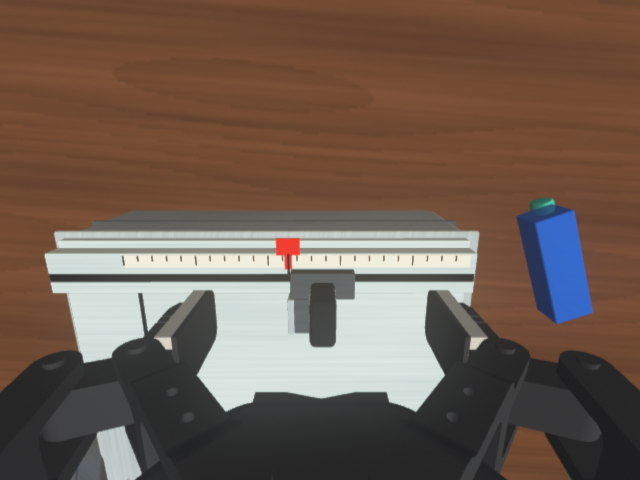

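View pics/w7c.png

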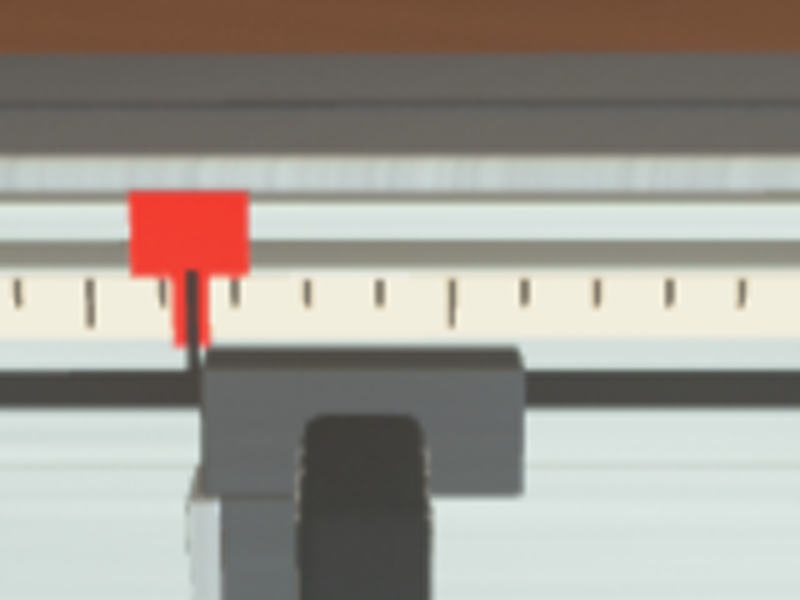

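Run:
```python
from h import *
import pickle; s,im=pickle.load(open("w7.pkl","rb")); o=(250,200)
m=cropP((192,310),.146,s,o); print("mark",m)
for n,p,z in [("ptr",(192.5,310),.147),("face top",(190.5,505),.155),("face top far",(191,595),.155),("face foot",(187,540),.133),("saddle back",(524,490),.155),("tab L",(304,420),.189),("tab R",(424,420),.189),("head",(130,235),.146),("head",(248,235),.146)]:
    q=cropP(p,z,s,o); print(n,np.round(q,4),np.round([(q-m)@EX,(q-m)@EY],4))
```

```text
mark [ 0.46586832 -0.08441676  0.146     ]
ptr [ 0.4655 -0.0843  0.147 ] [-0.0004  0.0002]
face top [ 0.4908 -0.0828  0.155 ] [ 0.025  -0.0001]
face top far [ 0.5044 -0.0822  0.155 ] [ 0.0386 -0.0003]
face foot [ 0.5075 -0.0847  0.133 ] [ 0.0415 -0.003 ]
saddle back [ 0.4856 -0.0376  0.155 ] [0.0228 0.0454]
tab L [ 0.4626 -0.068   0.189 ] [-0.0022  0.0166]
tab R [ 0.4617 -0.0544  0.189 ] [-0.0022  0.0302]
head [ 0.4556 -0.0933  0.146 ] [-0.0108 -0.0082]
head [ 0.4546 -0.0773  0.146 ] [-0.0108  0.0079]
```

The stop is set: its pointer overlies the red stem at crop (192,310), and the face measures within about 0.3 mm of the mark. Now I'll move to the bar.

Request:
step_arm(
  fingers=[0,0,0,0,0,0,0,0,0,0],
  translation=[
    [-0.0018,0.0417,0.0035],
    [-0.0018,0.0417,0.0035],
    [-0.0018,0.0417,0.0035],
    [-0.0018,0.0417,0.0035],
    [-0.0018,0.0417,0.0035],
    [-0.0018,0.0417,0.0035],
    [-0.0018,0.0417,0.0035],
    [-0.0018,0.0417,0.0035],
    [-0.0018,0.0417,0.0035],
    [-0.0018,0.0417,0.0035],
  ],
  angular=[
    [0,0,0],
    [0,0,0],
    [0,0,0],
    [0,0,0],
    [0,0,0],
    [0,0,0],
    [0,0,0],
    [0,0,0],
    [0,0,0],
    [0,0,0],
  ],
)

```text
time: 11.0
eef_pos: [0.4574, 0.357, 0.2493]
tool_rot: [-0.053, 1.571, 0.052]
contact_force: [1.2, -0.6, 1.0]
opening: 0.0854
```

Request:
step_arm(
  fingers=[0,0,0,0,0,0,0,0,0,0],
  translation=[
    [0,0,0],
    [0,0,0],
    [0,0,0],
    [0,0,0],
    [0,0,0],
    [0,0,0],
    [0,0,0],
    [0,0,0],
    [0,0,0],
    [0,0,0],
  ],
  angular=[
    [0.148,0,0],
    [0.148,0,0],
    [0.148,0,0],
    [0.148,0,0],
    [0.148,0,0],
    [0.148,0,0],
    [0.148,0,0],
    [0.148,0,0],
    [0.148,0,0],
    [0.148,0,0],
  ],
)

```text
time: 12.0
eef_pos: [0.4577, 0.3551, 0.2491]
tool_rot: [1.096, 1.277, -1.098]
contact_force: [-0.3, 0.2, 0.6]
opening: 0.0854
```

Request:
step_arm(
  fingers=[0,0,0,0,0,0,0,0,0,0],
  translation=[
    [0,0,0],
    [0,0,0],
    [0,0,0],
    [0,0,0],
    [0,0,0],
    [0,0,0],
    [0,0,0],
    [0,0,0],
    [0,0,0],
    [0,0,0],
  ],
  angular=[
    [0.147,0,0],
    [0.147,0,0],
    [0.147,0,0],
    [0.147,0,0],
    [0,0,0],
    [0,0,0],
    [0,0,0],
    [0,0,0],
    [0,0,0],
    [0,0,0],
  ],
)

```text
time: 13.0
eef_pos: [0.4575, 0.3548, 0.25]
tool_rot: [1.519, 0.974, -1.519]
contact_force: [0.3, -0.2, 0.1]
opening: 0.0855
```

```bash
python3 meas.py w8
python3 - <<'E'
from h import *
for r in sil("wrist","bar")[:3]:
    ys,xs=np.nonzero(r["pixels"]); print(round(r["p"],2),np.round(r["xy"],1),(xs.min(),xs.max(),ys.min(),ys.max()))
E
```

```text
t 13.0 tcp [0.4575 0.3548 0.25  ] yaw(jaw) -24.67 tilt x [ 1.e-04  0.e+00 -1.e+00] q [ 0.484  0.061  1.799 -0.     1.281  0.915] F [ 0.31 -0.25  0.13] open 0.0855
0.84 [148.3 160.2] (np.int64(79), np.int64(220), np.int64(131), np.int64(193))
0.76 [403.4 320.6] (np.int64(361), np.int64(462), np.int64(264), np.int64(365))
0.73 [236.9 306. ] (np.int64(205), np.int64(274), np.int64(260), np.int64(365))
```

View pics/w8.png

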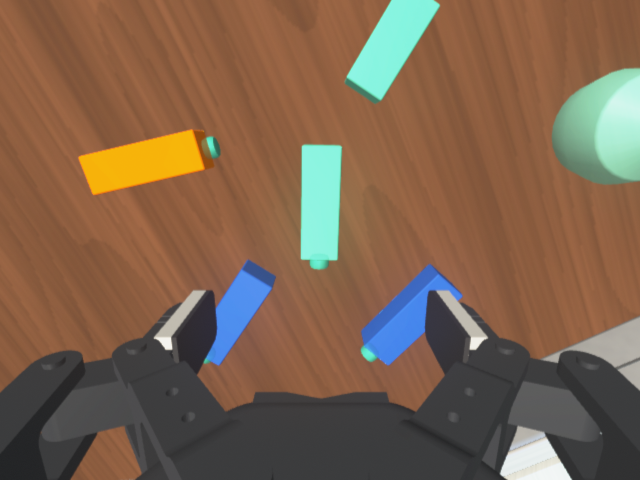

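Run:
```python
from h import *
import pickle; s,im=pickle.load(open("w8.pkl","rb"))
save(im,"w8c",(280,130,360,280),4)
sM=R.from_rotvec(s["tool_rot"]).as_matrix()
hsv=cv2.cvtColor(im,cv2.COLOR_RGB2HSV); 
v=im.astype(int); mask=((v[:,:,1]>200)&(v[:,:,1]-v[:,:,0]>60)).astype(np.uint8); mask[:130]=0;mask[280:]=0;mask[:,:280]=0;mask[:,360:]=0
ys,xs=np.nonzero(mask); q=cv2.minAreaRect(np.c_[xs,ys].astype(np.float32)); print(q)
bp=cv2.boxPoints(q)
# pixel extents +0.5 border
C=[onz("wrist",p,.036,s) for p in bp]
for c in C: print(np.round(c,4), "tool",np.round(sM.T@(c-s["eef_pos"]),4))
print("lens",[np.linalg.norm(C[i]-C[(i+1)%4]) for i in range(4)],"centre",np.mean(C,0))
e=C[0]-C[1]; f=C[1]-C[2]; print([np.degrees(np.arctan2(a[1],a[0])) for a in (e,f)])
for p in [(431,265),(462,295),(362,330),(275,275),(247,262),(390,364),(215,362)]:
    w=onz("wrist",p,.036,s); print("blue",p,"tool",np.round(sM.T@(w-s["eef_pos"]),4))
```

```text
((320.39013671875, 206.43316650390625), (39.011837005615234, 123.34923553466797), 1.0609116554260254)
[0.4087 0.3035 0.036 ] tool [ 0.214  -0.023   0.0669]
[0.4665 0.4188 0.036 ] tool [ 0.214  -0.0186 -0.062 ]
[0.501  0.4022 0.036 ] tool [ 0.214   0.0197 -0.0612]
[0.4466 0.2852 0.036 ] tool [0.214  0.0191 0.0678]
lens [np.float64(0.1289645770151728), np.float64(0.038306696074546384), np.float64(0.12903567596673937), np.float64(0.0421169657702322)] centre [0.45567993 0.35242295 0.036     ]
[np.float64(-116.63842628383118), np.float64(154.22900265110968)]
blue (431, 265) tool [0.214  0.1184 0.064 ]
blue (462, 295) tool [0.214  0.1555 0.0992]
blue (362, 330) tool [0.214  0.0465 0.1423]
blue (275, 275) tool [ 0.214  -0.05    0.0753]
blue (247, 262) tool [ 0.214  -0.0795  0.0603]
blue (390, 364) tool [0.214  0.0806 0.187 ]
blue (215, 362) tool [ 0.214 -0.124  0.184]
```

View pics/w8c.png

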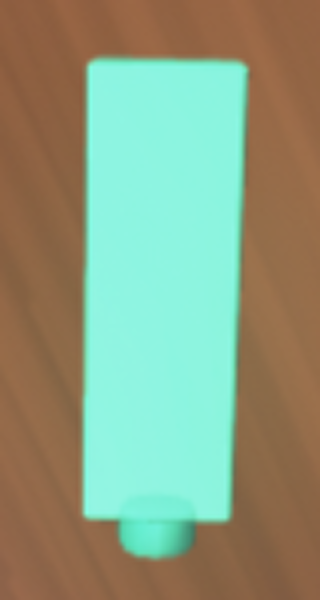

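Run:
```python
from h import *
import pickle; s,im=pickle.load(open("w8.pkl","rb")); M=R.from_rotvec(s["tool_rot"]).as_matrix()
C=[onz("wrist",(np.array(p)+.5)/4-.5+np.array((280,130)),.036,s) for p in [(88,60),(247,63),(231,520),(84,518)]]
T=np.array([M.T@(c-s["eef_pos"]) for c in C]); print(np.round(T,4)); print("mean",T.mean(0),np.mean(C,0),[np.linalg.norm(C[i]-C[(i+1)%4]) for i in range(4)])
a=C[0]+C[1]-C[2]-C[3]; print("bar yaw",np.degrees(np.arctan2(a[1],a[0]))-90, "sides",[np.degrees(np.arctan2(*(p-q)[[1,0]]))-90 for p,q in((C[0],C[3]),(C[1],C[2]))])
```

```text
[[ 0.214  -0.019  -0.0618]
 [ 0.214   0.0201 -0.061 ]
 [ 0.214   0.0175  0.0577]
 [ 0.214  -0.0219  0.0571]]
mean [ 0.21398332 -0.00080866 -0.00198051] [0.45758623 0.35690583 0.036     ] [np.float64(0.039045080106599454), np.float64(0.11873673358695419), np.float64(0.03940125791684383), np.float64(0.1188934981897294)]
bar yaw -25.991760047126192 sides [np.float64(-26.07737654924108), np.float64(-25.906030507987694)]
```

Request:
step_arm(
  fingers=[0,0,0,0,0,0,0,0,0,0],
  translation=[
    [0,-0.0008,-0.002],
    [0.035,0,0],
    [0.035,0,0],
    [0.035,0,0],
    [0.03,0,0],
    [0.03,0,0],
    [0.025,0,0],
    [0.02,0,0],
    [0.015,0,0],
    [0.01,0,0],
  ],
  angular=[
    [0.023,0,0],
    [0,0,0],
    [0,0,0],
    [0,0,0],
    [0,0,0],
    [0,0,0],
    [0,0,0],
    [0,0,0],
    [0,0,0],
    [0,0,0],
  ],
)

```text
time: 14.1
eef_pos: [0.4572, 0.3568, 0.0137]
tool_rot: [1.534, 0.959, -1.537]
contact_force: [-0.5, 0.3, -0.3]
opening: 0.0854
```

Request:
step_arm(
  fingers=[0,0.3,0.4,0.5,0.6,0.7,0.8,1,1,1],
  translation=[
    [0,0,0],
    [0,0,0],
    [0,0,0],
    [0,0,0],
    [0,0,0],
    [0,0,0],
    [0,0,0],
    [0,0,0],
    [0,0,0],
    [0,0,0],
  ],
  angular=[
    [0,0,0],
    [0,0,0],
    [0,0,0],
    [0,0,0],
    [0,0,0],
    [0,0,0],
    [0,0,0],
    [0,0,0],
    [0,0,0],
    [0,0,0],
  ],
)

```text
time: 15.1
eef_pos: [0.4586, 0.3574, 0.0163]
tool_rot: [1.537, 0.959, -1.533]
contact_force: [-0.2, -0.1, 5.7]
opening: 0.0388
```

```bash
python3 meas.py w9
```

```text
t 15.1 tcp [0.4586 0.3574 0.0163] yaw(jaw) -26.01 tilt x [ 0.0022  0.001  -1.    ] q [ 0.488  0.352  1.933 -0.     0.854  0.942] F [-0.18 -0.1   5.67] open 0.0388
```

View pics/w9.png

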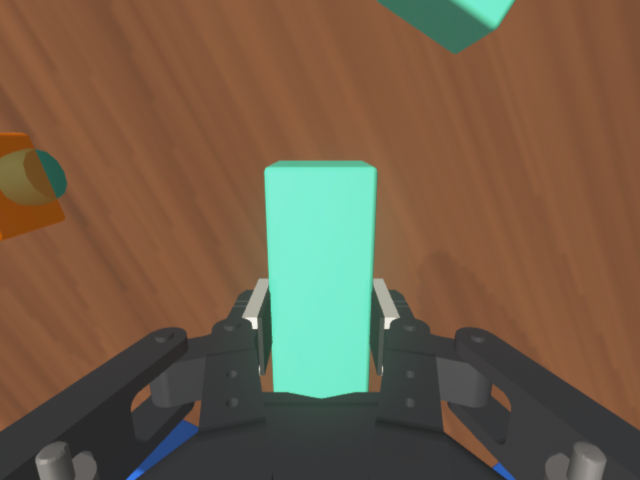

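Request:
step_arm(
  fingers=[1,1,1,1,1,1,1,1,1,1],
  translation=[
    [-0.01,0,0],
    [-0.02,0,0],
    [-0.03,0,0],
    [-0.035,0,0],
    [-0.035,0,0],
    [-0.035,0,0],
    [-0.03,0,0],
    [-0.03,0,0],
    [-0.01,0,0],
    [0,0,0],
  ],
  angular=[
    [0,0,0],
    [0,0,0],
    [0,0,0],
    [-0.05,0,0],
    [-0.08,0,0],
    [-0.09,0,0],
    [-0.09,0,0],
    [-0.09,0,0],
    [-0.08,0,0],
    [-0.0394,0,0],
  ],
)

```text
time: 16.15
eef_pos: [0.4574, 0.3569, 0.2513]
tool_rot: [1.16, 1.24, -1.158]
contact_force: [-0.1, -0.6, -4.4]
opening: 0.0385
```

```bash
python3 meas.py w10; python3 -c "
from h import *
go([.5206,-.149,.25],3.75)"
```

```text
t 16.15 tcp [0.4574 0.3569 0.2513] yaw(jaw) 3.88 tilt x [ 1.3e-03  9.0e-04 -1.0e+00] q [0.488 0.063 1.795 0.    1.282 0.42 ] F [-0.09 -0.61 -4.41] open 0.0385
t 16.2 tcp [0.4568 0.3566 0.2496] yaw(jaw) 3.91 tilt x [-1.3e-03 -5.0e-04 -1.0e+00] q [0.488 0.064 1.797 0.    1.282 0.42 ] F [-0.22 -0.77 -5.76] open 0.0386
shift in tool axes now [-3.000e-04  2.920e-02  5.088e-01]
turn rotvec(tool) [0.0027 0.0004 0.0013]  shift in new axes [-4.000e-04  3.060e-02  5.087e-01]
```

View pics/w10.png

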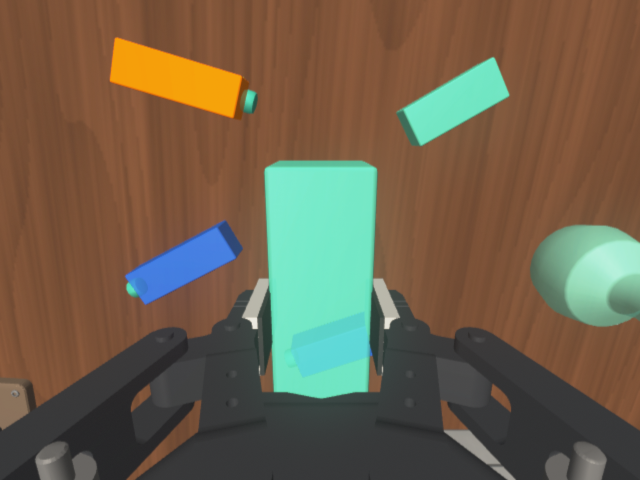

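Request:
step_arm(
  fingers=[1,1,1,1,1,1,1,1,1,1],
  translation=[
    [0,0,0.015],
    [0,0.003,0.03],
    [0,0.003,0.042],
    [0,0.003,0.042],
    [0,0.003,0.042],
    [0,0.003,0.042],
    [0,0.003,0.042],
    [0,0.003,0.042],
    [0,0.003,0.042],
    [0,0.003,0.042],
  ],
  angular=[
    [0.0027,0,0],
    [0,0,0],
    [0,0,0],
    [0,0,0],
    [0,0,0],
    [0,0,0],
    [0,0,0],
    [0,0,0],
    [0,0,0],
    [0,0,0],
  ],
)

```text
time: 17.2
eef_pos: [0.5067, -0.0237, 0.2482]
tool_rot: [1.163, 1.241, -1.166]
contact_force: [-0.1, 1.2, -5.1]
opening: 0.0386
```

Request:
step_arm(
  fingers=[1,1,1,1,1,1,1,1,1,1],
  translation=[
    [0,0.0036,0.042],
    [0,0,0.042],
    [0,0,0.03],
    [0,0,0.014],
    [0,0,0],
    [0,0,0],
    [0,0,0],
    [0,0,0],
    [0,0,0],
    [0,0,0],
  ],
  angular=[
    [0,0,0],
    [0,0,0],
    [0,0,0],
    [0,0,0],
    [0,0,0],
    [0,0,0],
    [0,0,0],
    [0,0,0],
    [0,0,0],
    [0,0,0],
  ],
)

```text
time: 18.2
eef_pos: [0.5201, -0.1485, 0.2501]
tool_rot: [1.162, 1.238, -1.162]
contact_force: [-0.2, -1.4, -3.6]
opening: 0.0386
```

```bash
python3 meas.py w11; python3 -c "
from h import *
go([.5206,-.149,.155],3.75)
for c in ['side','top']: save(optics.camera(c),c+'11',(270,190,430,300) if c=='side' else (280,190,430,290),5)"
```

```text
t 18.2 tcp [ 0.5201 -0.1485  0.2501] yaw(jaw) 3.65 tilt x [ 2.e-04 -0.e+00 -1.e+00] q [-0.466 -0.025  1.887  0.     1.28  -0.53 ] F [-0.23 -1.39 -3.62] open 0.0386
t 18.25 tcp [ 0.5201 -0.1487  0.25  ] yaw(jaw) 3.64 tilt x [ 1.e-04 -0.e+00 -1.e+00] q [-0.466 -0.025  1.887  0.     1.28  -0.53 ] F [-0.73  0.49 -5.04] open 0.0381
shift in tool axes now [0.095  0.0005 0.0003]
turn rotvec(tool) [-0.0019  0.     -0.0001]  shift in new axes [0.095  0.0005 0.0004]
```

View pics/w11.png

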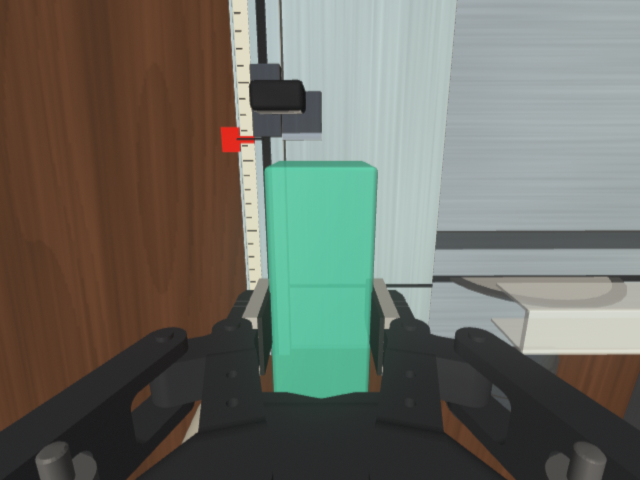

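View pics/side11.png

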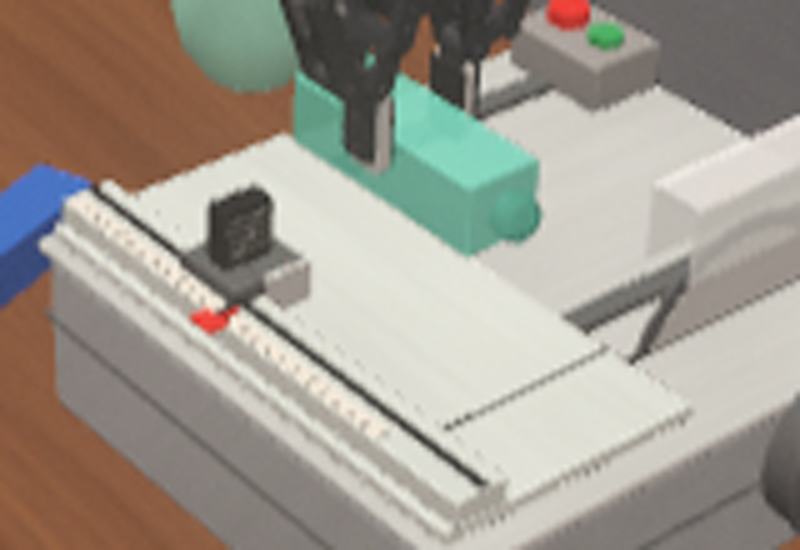

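Request:
step_arm(
  fingers=[1,1,1,1,1,1,1,1,1,1],
  translation=[
    [0.01,0.0005,0],
    [0.015,0,0],
    [0.015,0,0],
    [0.015,0,0],
    [0.015,0,0],
    [0.012,0,0],
    [0.01,0,0],
    [0.006,0,0],
    [0,0,0],
    [0,0,0],
  ],
  angular=[
    [-0.0019,0,0],
    [0,0,0],
    [0,0,0],
    [0,0,0],
    [0,0,0],
    [0,0,0],
    [0,0,0],
    [0,0,0],
    [0,0,0],
    [0,0,0],
  ],
)

```text
time: 19.35
eef_pos: [0.5209, -0.1494, 0.1524]
tool_rot: [1.162, 1.238, -1.161]
contact_force: [-0.2, 0.4, -5.1]
opening: 0.0386
```

```bash
python3 meas.py w12; python3 -c "
from h import *
save(optics.camera('side'),'side12',(270,190,430,300),5)"
```

```text
t 19.35 tcp [ 0.5209 -0.1494  0.1524] yaw(jaw) 3.7 tilt x [ 9.e-04 -4.e-04 -1.e+00] q [-0.467  0.074  1.973  0.     1.094 -0.531] F [-0.22  0.4  -5.09] open 0.0386
```

View pics/w12.png

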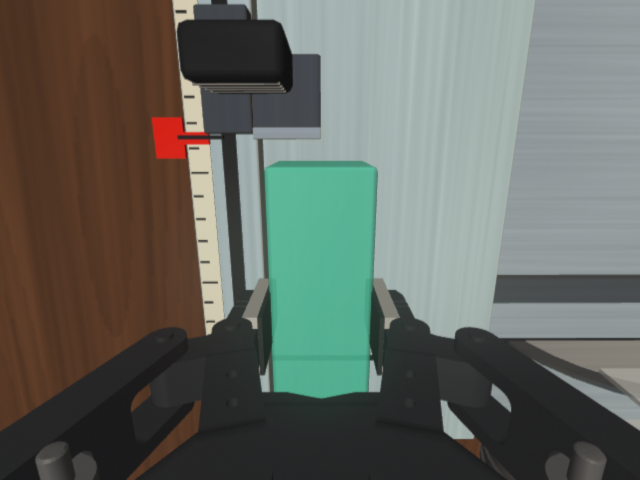

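View pics/side12.png

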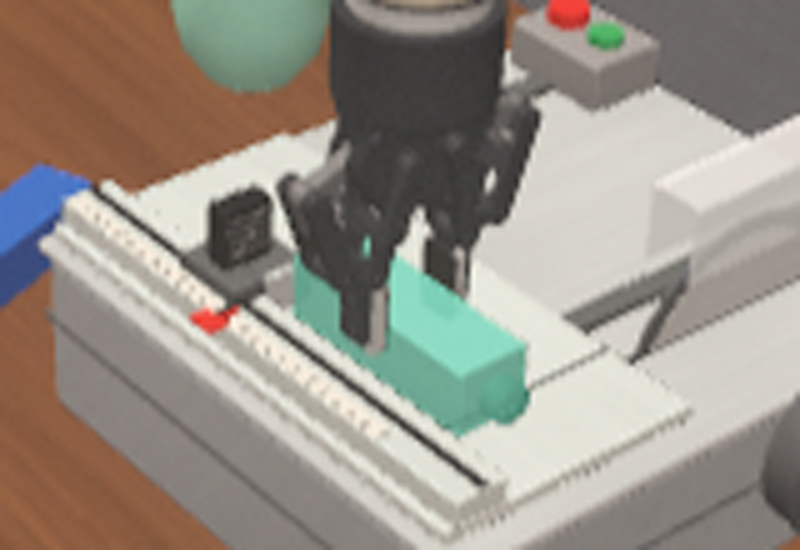

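Run:
```python
from h import *
import pickle; s,im=pickle.load(open("w12.pkl","rb")); save(im,"w12c",(150,100,390,240),3.3)
W=lambda p,z:onz("wrist",p,z,s)
m=W((198,138),.146)
cor=np.array([.4902,-.0828,0])
for n,p,z in [("mark",(198,138),.146),("stopface top",(300,138),.155),("bar end top",(320,167),.172),("bar end bot",(320,161),.136),("bar L top",(267,180),.172),("bar R top",(376,180),.172)]:
    q=W(p,z); d=q-cor; print(n,np.round(q,4),"rel corner",np.round([d@EX,d@EY],4))
```

```text
mark [ 0.4665 -0.0846  0.146 ] rel corner [-0.0237 -0.0002]
stopface top [ 0.5085 -0.0819  0.155 ] rel corner [ 0.0184 -0.0003]
bar end top [ 0.5168 -0.091   0.172 ] rel corner [ 0.026  -0.0099]
bar end bot [ 0.5168 -0.0912  0.136 ] rel corner [ 0.026  -0.0101]
bar L top [ 0.4987 -0.0966  0.172 ] rel corner [ 0.0076 -0.0143]
bar R top [ 0.5365 -0.0942  0.172 ] rel corner [ 0.0455 -0.0144]
```

View pics/w12c.png

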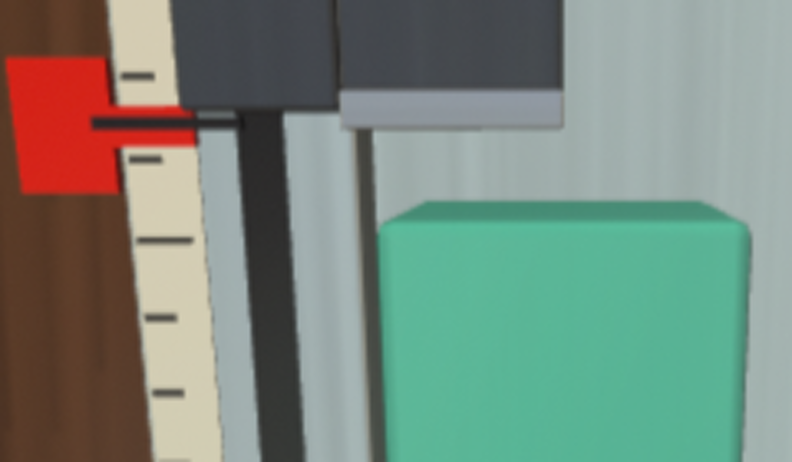

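Request:
step_arm(
  fingers=[1,1,1,1,1,1,1,1,1,1],
  translation=[
    [0.001,0,0],
    [0.001,0,0],
    [0.001,0,0],
    [0.001,0,0],
    [0.001,0,0],
    [0.0007,0,0],
    [0,0,0],
    [0,0,0],
    [0,0,0],
    [0,0,0],
  ],
  angular=[
    [0,0,0],
    [0,0,0],
    [0,0,0],
    [0,0,0],
    [0,0,0],
    [0,0,0],
    [0,0,0],
    [0,0,0],
    [0,0,0],
    [0,0,0],
  ],
)

```text
time: 20.45
eef_pos: [0.5205, -0.1491, 0.1464]
tool_rot: [1.161, 1.239, -1.161]
contact_force: [-0.9, 0.1, -2.9]
opening: 0.0384
```

```bash
python3 -c "
from h import *
status()"
```

```text
t 20.45 tcp [ 0.5205 -0.1491  0.1464] yaw(jaw) 3.7 tilt x [-0. -0. -1.] q [-0.466  0.081  1.977 -0.     1.084 -0.531] F [-0.94  0.11 -2.92] open 0.0384
```

Request:
step_arm(
  fingers=[1,1,1,1,1,1,1,1,1,1],
  translation=[
    [0.0005,0,0],
    [0.0003,0,0],
    [0,0,0],
    [0,-0.001,0],
    [0,-0.001,0],
    [0,-0.001,0],
    [0,-0.001,0],
    [0,0,0],
    [0,0,0],
    [0,0,0],
  ],
  angular=[
    [0,0,0],
    [0,0,0],
    [0,0,0],
    [0,0,0],
    [0,0,0],
    [0,0,0],
    [0,0,0],
    [0,0,0],
    [0,0,0],
    [0,0,0],
  ],
)

```text
time: 21.45
eef_pos: [0.5177, -0.15, 0.1464]
tool_rot: [1.162, 1.235, -1.16]
contact_force: [5.7, 0.2, 3.2]
opening: 0.0388
```

```bash
python3 -c "
from h import *
status()"
```

```text
t 21.45 tcp [ 0.5177 -0.15    0.1464] yaw(jaw) 3.69 tilt x [ 0.0033 -0.0015 -1.    ] q [-0.47   0.073  1.985  0.     1.079 -0.535] F [5.7  0.22 3.2 ] open 0.0388
```

Request:
step_arm(
  fingers=[1,1,1,1,1,1,1,1,1,1],
  translation=[
    [-0.0004,0,0],
    [0,-0.001,0],
    [0,-0.001,0],
    [0,-0.001,0],
    [0,0,0],
    [0,0,0],
    [0,0,0],
    [0,0,0],
    [0,0,0],
    [0,0,0],
  ],
  angular=[
    [0,0,0],
    [0,0,0],
    [0,0,0],
    [0,0,0],
    [0,0,0],
    [0,0,0],
    [0,0,0],
    [0,0,0],
    [0,0,0],
    [0,0,0],
  ],
)

```text
time: 22.45
eef_pos: [0.5149, -0.1498, 0.1464]
tool_rot: [1.162, 1.235, -1.159]
contact_force: [8.5, 0.4, 0.9]
opening: 0.0386
```

```bash
python3 meas.py w13 "(150,80,310,200)"
```

```text
t 22.45 tcp [ 0.5149 -0.1498  0.1464] yaw(jaw) 3.73 tilt x [ 0.0043 -0.0011 -1.    ] q [-4.730e-01  6.700e-02  1.992e+00  1.000e-03  1.078e+00 -5.390e-01] F [8.46 0.36 0.94] open 0.0386
```

View pics/w13.png

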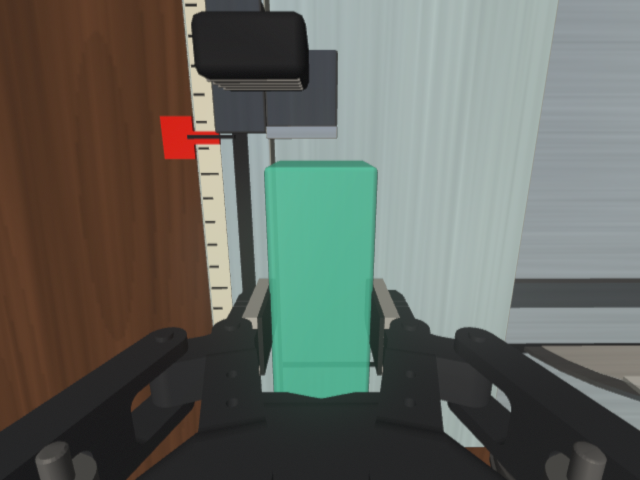

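```bash
cat > rel.py <<'E'
from h import *
import pickle,sys; s,im=pickle.load(open(sys.argv[1]+".pkl","rb")); save(im,sys.argv[1]+"d",(180,90,400,230),3.6)
cor=np.array([.4902,-.0828,0]); d=s["eef_pos"]-cor; print("tcp rel corner",np.round([d@EX,d@EY,d[2]],4))
for n,p,z in eval(sys.argv[2]):
    q=onz("wrist",p,z,s); d=q-cor; print(n,np.round(q,4),"rel corner",np.round([d@EX,d@EY],4))
E
python3 rel.py w13 '[("mark",(208,138),.146),("stopface top",(300,138),.155),("bar end top",(320,167),.166),("bar L top",(267,180),.166),("bar R top",(376,180),.166),("bar L bot",(275,161),.13),("fenceline@170",(270,150),.144)]'
```

```text
tcp rel corner [ 0.0203 -0.0685  0.1464]
mark [ 0.4665 -0.0847  0.146 ] rel corner [-0.0238 -0.0003]
stopface top [ 0.5028 -0.0824  0.155 ] rel corner [ 0.0126 -0.0004]
bar end top [ 0.5107 -0.0915  0.166 ] rel corner [ 0.0199 -0.01  ]
bar L top [ 0.4926 -0.0971  0.166 ] rel corner [ 0.0015 -0.0144]
bar R top [ 0.5304 -0.0947  0.166 ] rel corner [ 0.0393 -0.0145]
bar L bot [ 0.491 -0.093  0.13 ] rel corner [ 0.0001 -0.0102]
fenceline@170 [ 0.4905 -0.0878  0.144 ] rel corner [-0.    -0.005]
```

View pics/w13d.png

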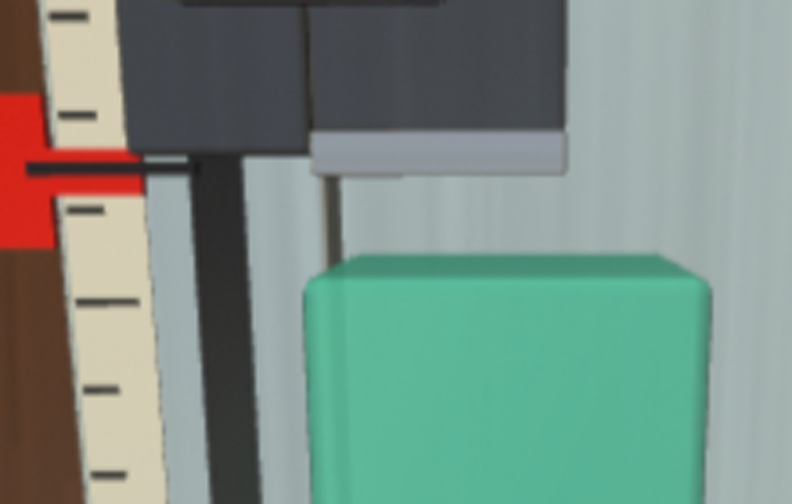

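Request:
step_arm(
  fingers=[1,1,1,1,1,1,1,1,1,1],
  translation=[
    [0,-0.0005,0],
    [0,-0.0005,0],
    [0,0,0],
    [0,0,-0.0015],
    [0,0,-0.0015],
    [0,0,-0.0015],
    [0,0,-0.0015],
    [0,0,-0.001],
    [0,0,0],
    [0,0,0],
  ],
  angular=[
    [0,0,0],
    [0,0,0],
    [0,0,0],
    [0,0,0],
    [0,0,0],
    [0,0,0],
    [0,0,0],
    [0,0,0],
    [0,0,0],
    [0,0,0],
  ],
)

```text
time: 23.5
eef_pos: [0.5146, -0.1455, 0.1468]
tool_rot: [1.159, 1.228, -1.159]
contact_force: [10.5, -6.1, -1.9]
opening: 0.0388
```

```bash
python3 meas.py w14;python3 rel.py w14 '[("mark",(208,138),.146)]'
```

```text
t 23.5 tcp [ 0.5146 -0.1455  0.1468] yaw(jaw) 3.75 tilt x [ 0.0081 -0.0073 -0.9999] q [-0.464  0.06   1.998 -0.003  1.073 -0.528] F [10.53 -6.14 -1.92] open 0.0388
tcp rel corner [ 0.0203 -0.0642  0.1468]
mark [ 0.4662 -0.0804  0.146 ] rel corner [-0.0238  0.004 ]
```

View pics/w14d.png

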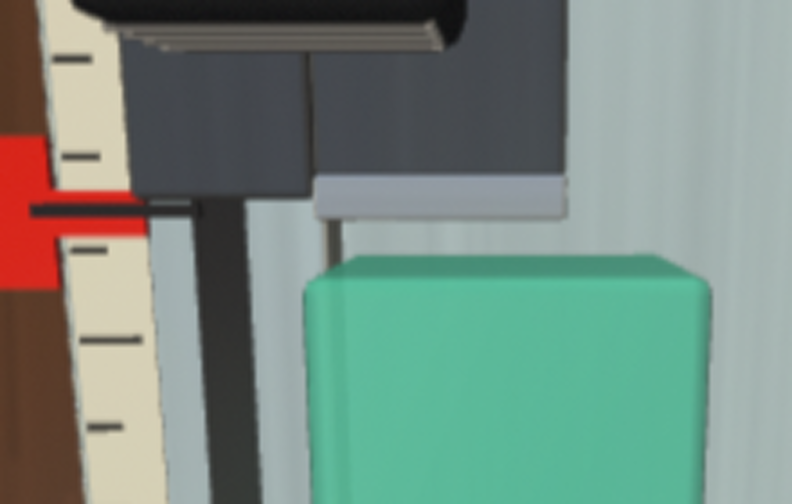

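Request:
step_arm(
  fingers=[1,1,1,1,1,1,1,1,1,1],
  translation=[
    [0,0,0],
    [0,0,0],
    [0,0,-0.001],
    [0,0,-0.001],
    [0,0,-0.001],
    [0,0,-0.001],
    [0,0,-0.0005],
    [0,0,0],
    [0,0,0],
    [0,0,0],
  ],
  angular=[
    [0,0.004,-0.004],
    [0,0.003,-0.004],
    [0,0,0],
    [0,0,0],
    [0,0,0],
    [0,0,0],
    [0,0,0],
    [0,0,0],
    [0,0,0],
    [0,0,0],
  ],
)

```text
time: 24.55
eef_pos: [0.5144, -0.1409, 0.1465]
tool_rot: [1.16, 1.239, -1.161]
contact_force: [9.9, -6.7, -2.4]
opening: 0.0386
```

```bash
python3 meas.py w15;python3 rel.py w15 '[("mark",(208,138),.146)]'
```

```text
t 24.55 tcp [ 0.5144 -0.1409  0.1465] yaw(jaw) 3.75 tilt x [ 0.e+00 -6.e-04 -1.e+00] q [-4.570e-01  6.200e-02  1.996e+00 -1.000e-03  1.082e+00 -5.230e-01] F [ 9.93 -6.73 -2.38] open 0.0386
tcp rel corner [ 0.0203 -0.0596  0.1465]
mark [ 0.4658 -0.0758  0.146 ] rel corner [-0.0239  0.0086]
```

View pics/w15d.png

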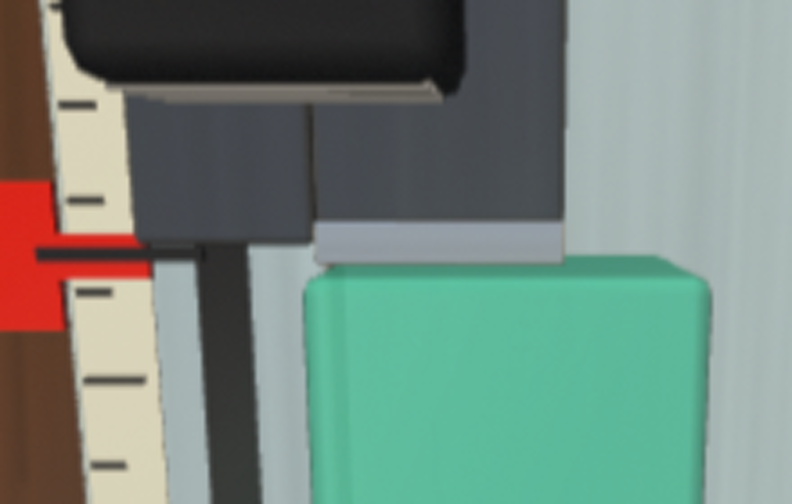

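Request:
step_arm(
  fingers=[1,1,1,1,1,1,1,1,1,1],
  translation=[
    [0,0,-0.0003],
    [0,0,-0.0003],
    [0,0,-0.0003],
    [0,0,-0.0003],
    [0,0,0],
    [0,0,0],
    [0,0,0],
    [0,0,0],
    [0,0,0],
    [0,0,0],
  ],
  angular=[
    [0,0,0],
    [0,0,0],
    [0,0,0],
    [0,0,0],
    [0,0,0],
    [0,0,0],
    [0,0,0],
    [0,0,0],
    [0,0,0],
    [0,0,0],
  ],
)

```text
time: 25.6
eef_pos: [0.5143, -0.1406, 0.1465]
tool_rot: [1.159, 1.237, -1.162]
contact_force: [10.8, -9.3, -3.3]
opening: 0.0388
```

```bash
python3 meas.py w16;python3 rel.py w16 '[("mark",(208,138),.146)]'
```

```text
t 25.6 tcp [ 0.5143 -0.1406  0.1465] yaw(jaw) 3.75 tilt x [ 3.0e-04 -2.6e-03 -1.0e+00] q [-0.456  0.062  1.997 -0.002  1.081 -0.521] F [10.75 -9.27 -3.31] open 0.0388
tcp rel corner [ 0.0203 -0.0593  0.1465]
mark [ 0.4658 -0.0755  0.146 ] rel corner [-0.0239  0.0089]
```

View pics/w16d.png

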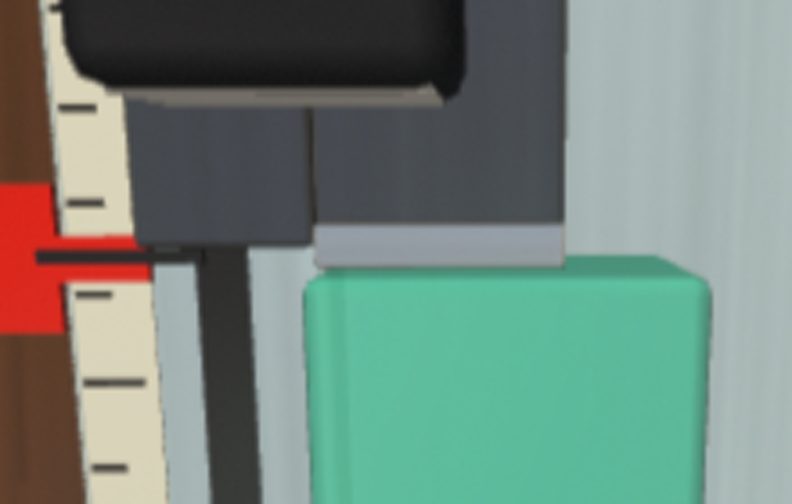

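Request:
step_arm(
  fingers=[1,1,1,1,1,1,1,1,1,1],
  translation=[
    [0.0003,0,0],
    [0.0003,0,0],
    [0,0,-0.0003],
    [0,0,-0.0003],
    [0,0,0],
    [0,0,0],
    [0,0,0],
    [0,0,0],
    [0,0,0],
    [0,0,0],
  ],
  angular=[
    [0,0.0025,0],
    [0,0,0],
    [0,0,0],
    [0,0,0],
    [0,0,0],
    [0,0,0],
    [0,0,0],
    [0,0,0],
    [0,0,0],
    [0,0,0],
  ],
)

```text
time: 26.65
eef_pos: [0.5144, -0.1406, 0.1465]
tool_rot: [1.16, 1.238, -1.161]
contact_force: [9.6, -10.8, -1.0]
opening: 0.0386
```

```bash
python3 meas.py w17;python3 rel.py w17 '[("mark",(208,138),.146)]';python3 -c "
from h import *
save(optics.camera('side'),'side17',(270,190,430,300),5)
im=optics.camera('top'); save(im,'top17')"
```

```text
t 26.65 tcp [ 0.5144 -0.1406  0.1465] yaw(jaw) 3.76 tilt x [ 2.0e-04 -1.5e-03 -1.0e+00] q [-4.570e-01  6.200e-02  1.997e+00 -1.000e-03  1.082e+00 -5.220e-01] F [  9.59 -10.83  -0.99] open 0.0386
tcp rel corner [ 0.0203 -0.0593  0.1465]
mark [ 0.4658 -0.0755  0.146 ] rel corner [-0.0239  0.0089]
```

View pics/w17d.png

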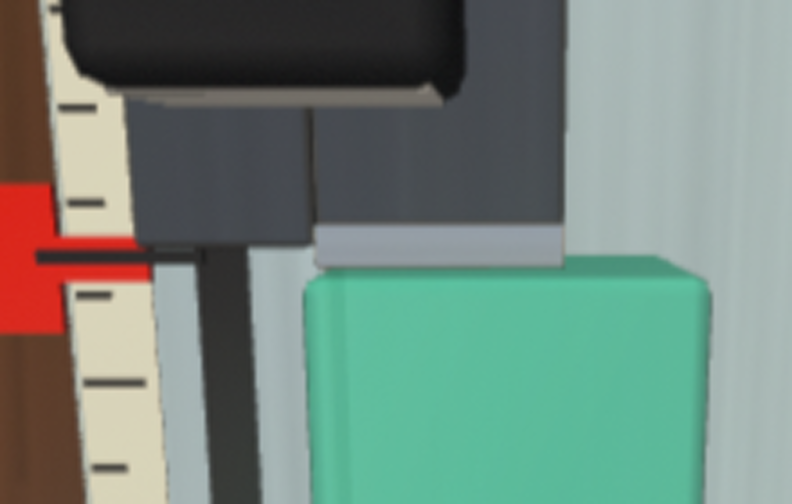

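View pics/side17.png

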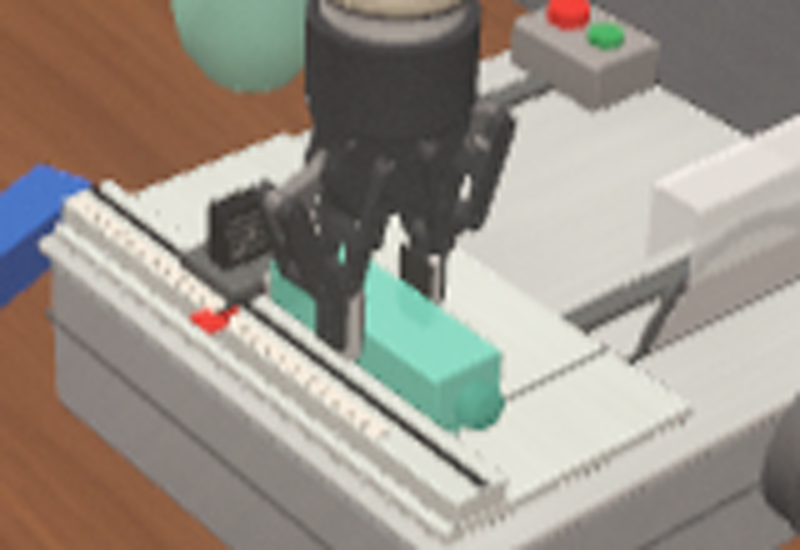

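View pics/top17.png

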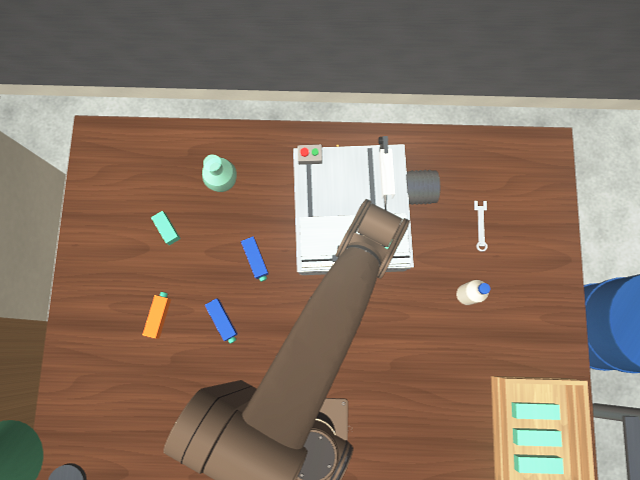

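The commanded push grew by another 0.6 mm and the TCP did not move, while Fy rose from 9.3 to 10.8 N, so the bar is seated on the stop. The pointer still sits in the middle of the red stem (w17d crop, row ~257 against stem centre ~259). Handing in.

```bash
python3 -c "
from h import *
from bench import job_done
status(); print(job_done())"
```

```text
t 26.8 tcp [ 0.5143 -0.1406  0.1465] yaw(jaw) 3.76 tilt x [ 1.0e-04 -1.4e-03 -1.0e+00] q [-4.570e-01  6.200e-02  1.997e+00 -1.000e-03  1.082e+00 -5.220e-01] F [10.18 -9.45 -2.11] open 0.0386
the job is handed in; nothing more can be done
None
```

I set the stop on the red mark, and the glass bar is held pressed into the corner of fence and stop. I handed the job in at 26.8 s, with no verdict reported.

- **Stop:** I gripped the black tab and slid the stop about 42 mm until its face lined up with the mark. After release the face measured within about 0.3 mm of the mark. It stayed there through the final push, with the pointer still inside the red stem.
- **Bar:** I picked the aqua bar with the stub, laid it on the carriage with the stub towards the blade side, slid it against the fence and then up to the stop.
- **Last checks:**
  - The gripper is square to the fence within about 0.1° and near vertical.
  - It pushes about 10 N towards the fence.
  - The total push along the fence is 9.5–11 N. About 6.5 N of that was sliding friction, so I estimate 3–4 N on the stop, below its 12 N brake.
  - Pushing a further 0.6 mm did not move the bar.
- **Less certain:** The gripper hides the view of the bar's contact with the fence and carriage, and the stop hides most of the bar's end. I judged contact there from the forces and the gripper position. The force pressing the bar onto the carriage is light, about 2–4 N.
- **Other things:** The jug, trimmed bar, coolant bottle, spanner and the blue and orange bars show no movement in the last top picture.

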